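# Undock the pressure sensor modules from the air manifold

### The job

First bleed the air manifold: pull the sleeve of its vent coupler (the one with the muffler) fully back, hold it there for three seconds and let it snap home. Then undock every sensor module: pull its coupler's spring sleeve fully back until the module pops off, and let the sleeve snap home; slide the module along the bench, without lifting or tipping it, into the mat bay of the same number as its coupler (counted from the left), so that its grey box stands squarely in the middle of the bay, inside the lines. Leave the other things where they are.

Things in the scene. Friction and masses are not known exactly. Their poses are not given: they have to be found in the camera images.
- manifold: Fixed aluminium air manifold, 60 (x) x 525 (y, from -310 to 215 mm) x 60 mm high, near the robot; regulator to 90 mm high off its left end. Origin on the bench; x points away from the robot, as its couplers do: 1 to 4 from left (+y), 115 mm apart, then the vent coupler at the right end; axes 35 mm up. A docked module's origin is at x = 150 mm here, a released one's at 162 mm or more.
- sleeve_vent (a joint): Spring sleeve of the vent coupler (rightmost, at y = -265 mm in the manifold's frame; never holds a module): 0 = fully forward (home), 0.016 m = fully back towards the block (manifold -x). Spring 5 N at 0, 8 N at 0.016; it snaps home when let go.
- sleeve_vent_grip (a point): Middle of the vent coupler's sleeve, on its axis, moving with it; size and place as for the other sleeves. A pointed brass muffler, 26 mm in diameter, 42 mm long, fixed, stands in front of it where the others have a module.
- sleeve1 (a joint): Spring sleeve of coupler 1 (leftmost, at y = 172.5 mm in the manifold's frame): 0 = fully forward (home), 0.016 m = fully back towards the block (manifold -x). Spring 5 N at 0, 8 N at 0.016; it snaps home when let go. The last third of its travel unlocks the module and pushes it out by up to 13 mm (up to 16 N to pull then); pulled less than about 0.0145 it may lock again.
- sleeve1_grip (a point): Middle of sleeve 1, on its axis, moving with it; 35 mm up, at x = 70 mm in the manifold's frame when forward. Ribbed steel tube along manifold x, 34 mm in diameter, 40 mm long, with a 42 mm flange, 6 mm wide, at its manifold end. Grip it from above, fingers closing along manifold y. 20 mm free between its manifold end and the block when forward.
- module1: Sensor module at coupler 1 (None if absent): grey box 90 (x) x 70 (y) x 50 mm high, green display on top, about 0.3 kg, loose on the bench. Origin: centre of the box's underside. A brass plug, 35 mm long, axis 35 mm up, sticks out of the middle of its rear (-x) face: square neck 14 x 14 mm, 18 mm long (middle at x = -54 mm; may be pinched from above), then thin stem and 20 mm head.
- bay1 (a point): Centre of bay 1 (counted from the left, +y, like the couplers) of the dark antistatic mat beyond the manifold, at bench height. The mat is 160 x 490 mm, 1 mm thin (looks only: nothing catches on it); pale lines divide it into a row of four bays, each 115 mm wide (y) and 130 mm deep (x); x points away from the robot.
- sleeve2 (a joint): Spring sleeve of coupler 2 (second from left, at y = 57.5 mm in the manifold's frame): 0 = fully forward (home), 0.016 m = fully back towards the block (manifold -x). Spring 5 N at 0, 8 N at 0.016; it snaps home when let go. The last third of its travel unlocks the module and pushes it out by up to 13 mm (up to 16 N to pull then); pulled less than about 0.0145 it may lock again.
- sleeve2_grip (a point): Middle of sleeve 2, on its axis, moving with it; 35 mm up, at x = 70 mm in the manifold's frame when forward. Ribbed steel tube along manifold x, 34 mm in diameter, 40 mm long, with a 42 mm flange, 6 mm wide, at its manifold end. Grip it from above, fingers closing along manifold y. 20 mm free between its manifold end and the block when forward.
- module2: Sensor module at coupler 2 (None if absent): grey box 90 (x) x 70 (y) x 50 mm high, green display on top, about 0.3 kg, loose on the bench. Origin: centre of the box's underside. A brass plug, 35 mm long, axis 35 mm up, sticks out of the middle of its rear (-x) face: square neck 14 x 14 mm, 18 mm long (middle at x = -54 mm; may be pinched from above), then thin stem and 20 mm head.
- bay2 (a point): Centre of bay 2 (counted from the left, +y, like the couplers) of the dark antistatic mat beyond the manifold, at bench height. The mat is 160 x 490 mm, 1 mm thin (looks only: nothing catches on it); pale lines divide it into a row of four bays, each 115 mm wide (y) and 130 mm deep (x); x points away from the robot.
- sleeve3 (a joint): Spring sleeve of coupler 3 (third from left, at y = -57.5 mm in the manifold's frame): 0 = fully forward (home), 0.016 m = fully back towards the block (manifold -x). Spring 5 N at 0, 8 N at 0.016; it snaps home when let go. The last third of its travel unlocks the module and pushes it out by up to 13 mm (up to 16 N to pull then); pulled less than about 0.0145 it may lock again.
- sleeve3_grip (a point): Middle of sleeve 3, on its axis, moving with it; 35 mm up, at x = 70 mm in the manifold's frame when forward. Ribbed steel tube along manifold x, 34 mm in diameter, 40 mm long, with a 42 mm flange, 6 mm wide, at its manifold end. Grip it from above, fingers closing along manifold y. 20 mm free between its manifold end and the block when forward.
- module3: Sensor module at coupler 3 (None if absent): grey box 90 (x) x 70 (y) x 50 mm high, green display on top, about 0.3 kg, loose on the bench. Origin: centre of the box's underside. A brass plug, 35 mm long, axis 35 mm up, sticks out of the middle of its rear (-x) face: square neck 14 x 14 mm, 18 mm long (middle at x = -54 mm; may be pinched from above), then thin stem and 20 mm head.
- bay3 (a point): Centre of bay 3 (counted from the left, +y, like the couplers) of the dark antistatic mat beyond the manifold, at bench height. The mat is 160 x 490 mm, 1 mm thin (looks only: nothing catches on it); pale lines divide it into a row of four bays, each 115 mm wide (y) and 130 mm deep (x); x points away from the robot.
- sleeve4 (a joint): Spring sleeve of coupler 4 (rightmost, at y = -172.5 mm in the manifold's frame): 0 = fully forward (home), 0.016 m = fully back towards the block (manifold -x). Spring 5 N at 0, 8 N at 0.016; it snaps home when let go. The last third of its travel unlocks the module and pushes it out by up to 13 mm (up to 16 N to pull then); pulled less than about 0.0145 it may lock again.
- sleeve4_grip (a point): Middle of sleeve 4, on its axis, moving with it; 35 mm up, at x = 70 mm in the manifold's frame when forward. Ribbed steel tube along manifold x, 34 mm in diameter, 40 mm long, with a 42 mm flange, 6 mm wide, at its manifold end. Grip it from above, fingers closing along manifold y. 20 mm free between its manifold end and the block when forward.
- module4: Sensor module at coupler 4 (None if absent): grey box 90 (x) x 70 (y) x 50 mm high, green display on top, about 0.3 kg, loose on the bench. Origin: centre of the box's underside. A brass plug, 35 mm long, axis 35 mm up, sticks out of the middle of its rear (-x) face: square neck 14 x 14 mm, 18 mm long (middle at x = -54 mm; may be pinched from above), then thin stem and 20 mm head.
- bay4 (a point): Centre of bay 4 (counted from the left, +y, like the couplers) of the dark antistatic mat beyond the manifold, at bench height. The mat is 160 x 490 mm, 1 mm thin (looks only: nothing catches on it); pale lines divide it into a row of four bays, each 115 mm wide (y) and 130 mm deep (x); x points away from the robot.
- tin: Bystander: flat steel tin 90 x 60 x 25 mm, at the right.
- spraycan: Bystander: standing blue spray can, 56 mm across, 190 mm high, left of the mat.
- jar: Bystander: amber glass jar, 50 mm across, 70 mm high, at the left.
- spool: Bystander: standing solder spool, 64 mm across, 50 mm high, right of the mat.
Things that resemble listed ones, but are neither listed nor needed, are in the scene too. What is shaped like the module3 but purple is not meant. What is shaped like the module4 but pink is not meant.

How it is judged:
By the outcome, as a careful person would: the job done as asked, in the order asked, and still so for the second after the job is handed in, with the robot touching nothing.
Of module1, module2, module3, module4 only 3 to 4 are there at a start; the rules pass over those that are not, and their reading is None.
At some moment in a run one of module1, module2, module3, module4 may be knocked a few centimetres aside while the robot is not near it.
Once in a run the grip may slacken for a moment while it holds something.
It also fails if it takes over 210 s, if anything falls off the work surface, if the arm or the gripper's body presses on something with over 40 N, if the wrist force passes 120 N, or if a joint passes its speed limit or range.

### The arm

A 7-joint arm with a two-finger parallel gripper is mounted at the origin on the work surface. World frame = base frame: x ahead of the robot, y to its left, z up, the work surface at z = 0. Lengths are in m, angles in rad, forces in N, time in s.
With the tool pointing down it reaches from about 0.425 to 0.925 m from the base axis. Payload 6.8 kg.
Tool frame: the origin (TCP) lies at the centre of the arm's flange, where the gripper is bolted on; the fingertips stand 173 mm ahead of it and the grasp point (between the pads) lies 155 mm ahead of it (r.hold_point_z is the distance from the TCP to the grasp point, in m); z points along the fingers, x is the direction in which the jaws open and shut, and the axes are right-handed (so a half turn about z gives the same grasp; the last joint's range is limited). The gripper opens to 85 mm and grips with 20 to 120 N. Pads are 22 mm wide; open, the fingers measure 114 mm over their backs; the gripper's body (76 mm by 85 mm) begins 54 mm behind the grasp point. The pads swing forward as they close: fully open they stand 13 mm farther back than shut.
Start: joints at [1.226, 0.477, 0.022, 1.555, -0.011, 1.109, -0.083], TCP at [0.158, -0.656, 0.405] pointing down, gripper open.
Joint ranges: [-2.96, 2.96], [-0.34, 2.1], [-1.41, 1.46], [0.24, 2.44], [-1.37, 4.51], [0.17, 1.92], [-2.96, 2.96]. Speed limits (rad/s): [2.39, 2.39, 3.14, 3.14, 3.14, 3.14, 3.14].

### API

Orientations are given as a rotation vector (axis times angle).
In Python, from bench import r gives the robot as it stands.
- The arm moves only by the tool apply_moves, never from a script. Its arguments are lists of equal length, an entry for each row: "dp": the shift along the tool's x, y, z scaled (see below), a list of three; "twist": the turn, a rotation vector about the tool's x, y, z scaled (see below), a list of three; "jaw": the closure in counts, from 0 (fully open) to 255 (shut). In form: {"dp": [[x, y, z], ...], "twist": [[rx, ry, rz], ...], "jaw": [jaw, ...]}. A call has 1 to 20 rows; each row shifts and turns the pose as measured when the row begins, along the tool's axes as they then stand; what a row does not reach is not made up. The controller multiplies each number of a shift by 12 cm and each number of a turn by 120 degrees. A row lasts 1/10 s, in which the tool goes at most 50 mm and 8.59 degrees, less where a joint would pass 70% of its speed; a pose out of reach is approached as far as the arm can. A call with a number of a shift or a turn outside -1 to 1 is refused whole. A call with a gripper value outside its range is refused whole. The fingers move at their own pace and stop on an object; "grip_force" is the grip in N (left out, the last holds). Time passes only in rows, so rows that do not move let the fingers close. It gives the time, the measured TCP pose, the force and the opening at its end, in the units of the state.
- r.get_obs(): the state, without advancing time (a new reading comes with each control period).
- r.grab_frame(name): name is "side" or "top"; returns a dict with "color" (420x560x3 uint8, red, green, blue), "z_map" (420x560 float32, m along the optical axis (not along the pixel's ray), 0 where there is no reading), "intrinsics" (3x3 intrinsics, pixels), "R" (3x3) and "t" (3): a world point X has camera coordinates R X + t. Camera axes: x right, y down, z forward; pixel columns grow to the right and rows downward; lengths in m; the calibration is good to about 2 mm. A picture is of the moment at which its call begins.
- r.hand_in(): hands the job in, once; it reports no verdict.
The state is a dict: "clock": time; "joints": joint angles; "qvel": joint speeds; "tau": joint torques, N m; "tcp_pos": TCP position; "orientation": TCP orientation; "contact_force": force on the tool from outside, world axes, zero at the start; "moment": the same for the moment, N m; "grip_width": finger opening in m.
Only numpy, scipy, OpenCV 4.12 (cv2) and the standard library are available. Lean on these libraries where they do the work, as an engineer would, in place of code of your own. Each camera call takes 0.05 s, during which the arm holds its last target.

## Working session

There is one attempt and no reset: what is moved stays moved. The work goes in short steps, Python scripts to look and compute and a tool call to move; the robot and the scene stay as the last step left them, time stands still between calls to the robot, and variables do not carry over. Pictures are saved under pics/ and viewed, and the job is handed in when it is done.

Besides the shell and the picture viewer there is one more tool, called after "Call:" as name(argument=value, ...) on one line, values as JSON. apply_moves: Moves the arm, as the interface text tells. Shifts and turns lie within -1 to 1; 1 stands for 12 cm of shift or 120 degrees of turn. Its arguments: {"type":"object","properties":{"dp":{"type":"array"},"twist":{"type":"array"},"jaw":{"type":"array"},"grip_force":{"type":"number"}},"required":["dp","twist","jaw"]}

```bash
ls; mkdir -p pics; python3 - <<'E'
from bench import r
import cv2,numpy as np
o=r.get_obs()
for k,v in o.items(): print(k,np.round(v,4))
for n in("top","side"):
    f=r.grab_frame(n); np.savez(f'pics/{n}0.npz',**f)
    cv2.imwrite(f'pics/{n}0.png',cv2.cvtColor(f['color'],cv2.COLOR_RGB2BGR))
    print(n,f['intrinsics'],f['R'],f['t'])
E
```

```text
pics
clock 0.0
joints [ 1.2259  0.4778  0.0224  1.5565 -0.0115  1.1093 -0.0831]
qvel [-0.0007  0.0009  0.0018  0.0006 -0.0016  0.0003 -0.0001]
tau [ 4.00000e-04 -5.96453e+01  1.60780e+00 -2.81191e+01  1.23000e-02
  9.40000e-03  0.00000e+00]
tcp_pos [ 0.1583 -0.6559  0.4037]
orientation [-2.4675e+00  1.9429e+00  2.4000e-03]
contact_force [0.8188 0.1925 0.1916]
moment [0.0035 0.0044 0.0007]
grip_width 0.0857
top [[381.37269722   0.         278.66382374]
 [  0.         381.37269722 210.73952503]
 [  0.           0.           1.        ]] [[ 0.02853038 -0.99953452 -0.01080566]
 [-0.98964988 -0.02672401 -0.14099272]
 [ 0.14063832  0.0147164  -0.98995166]] [-0.00300375  0.49429561  1.14175175]
side [[425.91636537   0.         281.82711865]
 [  0.         425.91636537 207.73267136]
 [  0.           0.           1.        ]] [[-0.99814966 -0.06061144 -0.00484853]
 [-0.04315259  0.76229615 -0.64578823]
 [ 0.04283817 -0.64438408 -0.76350118]] [0.50275818 0.05284874 1.21478206]
```

View pics/top0.png

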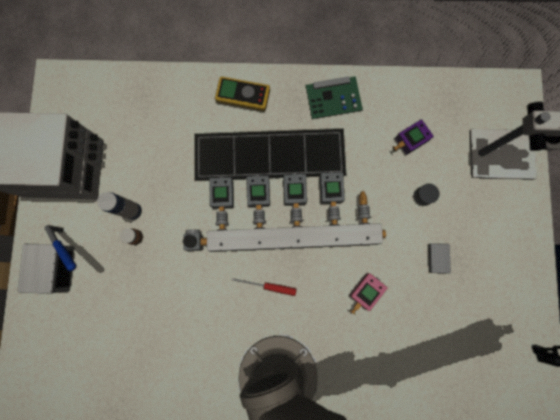

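View pics/side0.png

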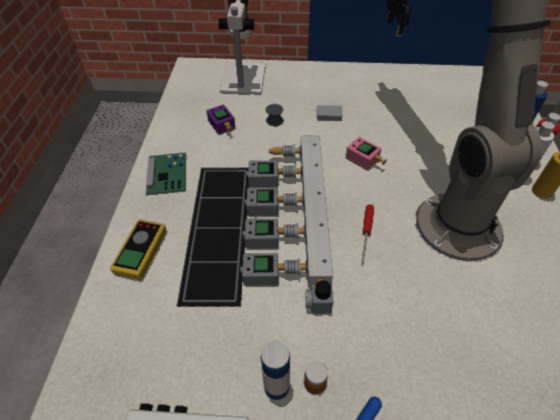

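All four modules are present and docked: top view, sleeves at about (222..363, 215), mat at (195-345, 130-180), manifold at (195-385, 237). Now I'll measure the poses.

```bash
cat > h.py <<'E'
import numpy as np, cv2
def cloud(f):
    K=f['intrinsics'];R=f['R'];t=f['t'];z=f['z_map'].astype(float)
    v,u=np.mgrid[:z.shape[0],:z.shape[1]]
    c=np.stack([(u-K[0,2])/K[0,0]*z,(v-K[1,2])/K[1,1]*z,z],-1)
    w=(c-t)@R
    w[z<=0]=np.nan
    return w
def ray(f,uv,h):
    K=f['intrinsics'];R=f['R'];t=f['t']
    uv=np.atleast_2d(uv).astype(float)
    d=np.c_[(uv[:,0]-K[0,2])/K[0,0],(uv[:,1]-K[1,2])/K[1,1],np.ones(len(uv))]@R
    C=-R.T@t
    s=(h-C[2])/d[:,2]
    return C+d*s[:,None]
def proj(f,X):
    c=np.atleast_2d(X)@f['R'].T+f['t']; p=c@f['intrinsics'].T
    return p[:,:2]/p[:,2:]
def rect(pts):
    (c,s,a)=cv2.minAreaRect((pts[:,:2]*1000).astype(np.float32))
    return np.array(c),s,a
E
python3 - <<'E'
import numpy as np,cv2
from h import *
for n in("top","side"):
    f=dict(np.load(f'pics/{n}0.npz')); w=cloud(f)
    z=w[...,2]; 
    print(n,'bench z',np.nanmedian(z[(w[...,0]>.4)&(w[...,0]<.9)&(abs(w[...,1])<.6)]))
    reg=(w[...,0]>.3)&(w[...,0]<.75)&(abs(w[...,1])<.5)
    m=reg&(z>.054)&(z<.068)
    m=cv2.morphologyEx(m.astype(np.uint8),cv2.MORPH_OPEN,np.ones((3,3)))
    k,l,st,ce=cv2.connectedComponentsWithStats(m)
    for i in range(1,k):
        if st[i,4]>150:
            p=w[l==i]; print(' top60',st[i],rect(p),np.median(p[:,2]))
    m=reg&(z>.042)&(z<.0535)
    m=cv2.morphologyEx(m.astype(np.uint8),cv2.MORPH_OPEN,np.ones((3,3)))
    k,l,st,ce=cv2.connectedComponentsWithStats(m)
    for i in range(1,k):
        if st[i,4]>100:
            p=w[l==i]; print(' top50',st[i],rect(p),np.median(p[:,2]))
    g=cv2.cvtColor(f['color'],cv2.COLOR_RGB2GRAY)
    hsv=cv2.cvtColor(f['color'],cv2.COLOR_RGB2HSV)
    m=((g<45)&(w[...,0]>.6)&(w[...,0]<.95)&(abs(w[...,1])<.4)&(z<.01)).astype(np.uint8)
    m=cv2.morphologyEx(m,cv2.MORPH_CLOSE,np.ones((7,7)))
    k,l,st,ce=cv2.connectedComponentsWithStats(m)
    for i in range(1,k):
        if st[i,4]>300:
            c,_=cv2.findContours((l==i).astype(np.uint8),cv2.RETR_EXTERNAL,cv2.CHAIN_APPROX_NONE)
            print(' mat',st[i],rect(ray(f,c[0][:,0],0.0)))
    m=((hsv[...,0]>40)&(hsv[...,0]<80)&(hsv[...,1]>90)&(w[...,0]>.3)&(w[...,0]<.8)&(abs(w[...,1])<.45)).astype(np.uint8)
    k,l,st,ce=cv2.connectedComponentsWithStats(m)
    for i in range(1,k):
        if st[i,4]>20: print(' green',st[i],np.round(ray(f,ce[i],.05)[0]*1000,1))
    im=f['color'][110:270,180:400] if n=='top' else f['color'][120:320,170:345]
    cv2.imwrite(f'pics/{n}0z.png',cv2.cvtColor(cv2.resize(im,None,fx=3,fy=3,interpolation=cv2.INTER_CUBIC),cv2.COLOR_RGB2BGR))
E
```

```text
top bench z 0.002093610747195165
 top60 [ 207  223  176   28 3502] (array([414.01229858, -38.70901489]), (60.260704040527344, 524.7122192382812), 4.003103733062744) 0.06089515555366942
 top50 [399 133  16  15 120] (array([ 724.61236572, -381.10577393]), (48.595428466796875, 43.51810836791992), 84.96096801757812) 0.05029392167187839
 top50 [284 174  18  25 174] (array([575.43328857, -19.49841309]), (40.70975112915039, 89.39759063720703), 63.9472541809082) 0.050541364621130944
 top50 [209 177  23  18 213] (array([566.11657715, 193.63371277]), (53.63337326049805, 69.2665786743164), 3.444707155227661) 0.05065920678329701
 top50 [246 176  23  10 184] (array([584.2477417 ,  80.10678101]), (29.82982635498047, 68.27529907226562), 1.9346095323562622) 0.05062759097078137
 top50 [422 183  18  20 179] (array([ 564.76617432, -452.92883301]), (62.54191207885742, 43.80771255493164), 32.615325927734375) 0.05075843566197959
 top50 [216 188  16  28 157] (array([514.19946289, 174.36425781]), (33.847023010253906, 94.01774597167969), 68.4500961303711) 0.049902762130317385
 mat [ 196  130  149   49 6291] 
[... 1103 characters left out ...]
96) 0.05065928039909462
 top50 [257 218  21  22 227] (array([538.79711914,  76.26225281]), (53.973785400390625, 71.98088073730469), 4.162131309509277) 0.05069160219373606
 top50 [242 253  36  25 636] (array([548.19348145, 191.39685059]), (88.74857330322266, 70.08073425292969), 3.287936210632324) 0.050738825332889745
 mat [ 178  168   71  138 7421] (array([682.38562012,  44.12063599]), (157.86341857910156, 484.37445068359375), 3.3881120681762695)
 green [214 110  13   8  69] [ 742.5 -412.9   50. ]
 green [258 163  12  10 110] [ 568.4 -155.8   50. ]
 green [257 191  13  10 118] [561.2 -41.7  50. ]
 green [256 222  13  12 153] [552.6  74.3  50. ]
 green [255 257  13  14 178] [544.9 189.1  50. ]
```

View pics/top0z.png

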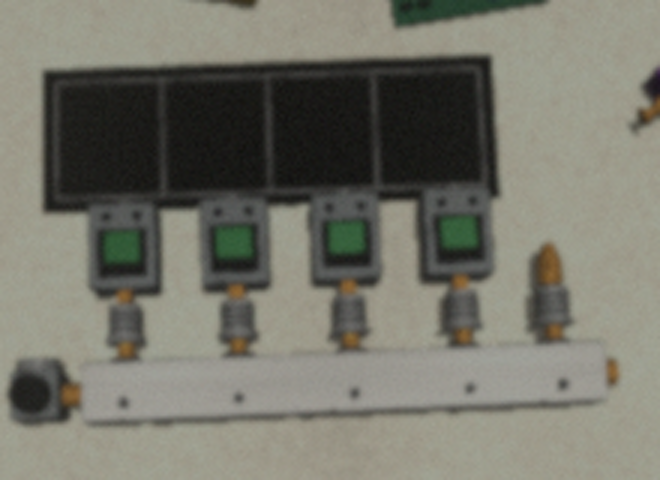

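```bash
python3 - <<'E'
import numpy as np,cv2
from h import *
c0=np.array([.683,.045]);a=np.deg2rad(3.45);ex=np.array([np.cos(a),np.sin(a)]);ey=np.array([-ex[1],ex[0]])
from scipy.signal import find_peaks
for n in("top","side"):
    f=dict(np.load(f'pics/{n}0.npz'))
    s=0.5
    X,Y=np.meshgrid(np.arange(-110,110,s),np.arange(-280,280,s),indexing='ij') # rows = x
    W=c0+(X[...,None]*ex+Y[...,None]*ey)/1000
    p=proj(f,np.c_[W.reshape(-1,2),np.zeros(W.shape[0]*W.shape[1])]).reshape(W.shape).astype(np.float32)
    g=cv2.remap(cv2.cvtColor(f['color'],cv2.COLOR_RGB2GRAY).astype(np.float32),p[...,0],p[...,1],cv2.INTER_CUBIC)
    xs=X[:,0];ys=Y[0]
    def edges(pr,ax):
        d=np.gradient(cv2.GaussianBlur(pr.reshape(1,-1),(0,0),3)[0])
        pk,_=find_peaks(abs(d),height=.8*1); 
        return [(round(float(ax[i]),1),round(float(d[i]),1)) for i in pk if abs(d[i])>2.5]
    def peaks(pr,ax):
        b=cv2.GaussianBlur(pr.reshape(1,-1).astype(np.float32),(0,0),2)[0]
        pk,q=find_peaks(b,prominence=3); return [(round(float(ax[i]),1),round(float(q['prominences'][k]))) for k,i in enumerate(pk)]
    for lo,hi in((-20,10),(25,55)):
        pr=g[(xs>lo)&(xs<hi)].mean(0); print(n,'alongY at x',lo,hi,'edges',edges(pr,ys),'\n   lines',peaks(pr,ys))
    for lo,hi in((-200,-130),(-100,-20),(20,100),(130,200)):
        pr=g[:,(ys>lo)&(ys<hi)].mean(1); print(n,'alongX at y',lo,hi,'edges',edges(pr,xs),'\n   lines',peaks(pr,xs))
E
```

```text
top alongY at x -20 10 edges [(-242.0, -6.6), (247.0, 6.7)] 
   lines [(-228.0, 24), (-113.0, 23), (2.5, 33), (117.5, 24), (233.5, 21)]
top alongY at x 25 55 edges [(-242.5, -6.5), (247.0, 6.9)] 
   lines [(-228.0, 20), (-113.0, 31), (2.0, 27), (118.0, 23), (233.0, 21)]
top alongX at y -200 -130 edges [(80.5, 6.2)] 
   lines [(-88.5, 12), (67.0, 16)]
top alongX at y -100 -20 edges [(81.0, 6.2)] 
   lines [(-90.0, 14), (67.0, 17)]
top alongX at y 20 100 edges [(80.5, 6.3)] 
   lines [(-91.0, 16), (67.0, 17)]
top alongX at y 130 200 edges [(81.0, 6.3)] 
   lines [(-92.0, 21), (-77.5, 6), (67.0, 16)]
side alongY at x -20 10 edges [(-247.0, -6.6), (-236.0, 2.8), (-121.0, 4.8), (-114.0, -3.8), (-5.5, 3.8), (1.5, -2.8), (110.0, 4.2), (117.0, -3.4), (225.5, 6.0), (231.5, -4.7), (244.5, 11.2)] 
   lines [(-233.5, 24), (-117.5, 53), (-2.5, 40), (113.0, 43), (228.5, 56)]
side alongY at x 25 55 edges [(-247.0, -6.5), (-236.5, 2.8), (-121.0, 4.9), (-114.0, -3.7), (-6.0, 3.8), (1.5, -2.7), (109.5, 4.3), (117.0, -3.4), (225.5, 6.0), (231.5, -4.7), (244.5, 11.6)] 
   lines [(-233.5, 24), (-117.5, 54), (-2.5, 40), (113.0, 44), (228.5, 56)]
side alongX at y -200 -130 edges [(-74.5, -3.1), (-67.5, 3.9), (-61.0, -4.5), (62.5, 3.9), (69.5, -4.4), (80.0, 9.5)] 
   lines [(-98.0, 14), (-82.0, 7), (-64.0, 41), (66.0, 46)]
side alongX at y -100 -20 edges [(-77.5, -3.7), (-67.5, 3.8), (-61.0, -4.8), (62.5, 4.1), (69.5, -4.5), (80.0, 9.8)] 
   lines [(-82.5, 16), (-64.0, 40), (66.0, 47)]
side alongX at y 20 100 edges [(-78.0, -4.9), (-67.5, 4.3), (-61.0, -5.0), (63.0, 4.4), (69.5, -5.0), (80.0, 10.4)] 
   lines [(-83.0, 14), (-64.0, 45), (66.5, 50)]
side alongX at y 130 200 edges [(-78.0, -5.6), (-67.0, 4.6), (-61.0, -5.2), (63.0, 5.0), (69.5, -5.3), (80.5, 11.1)] 
   lines [(-101.0, 10), (-82.5, 26), (-64.0, 44), (66.5, 54)]
```

```bash
cat >> h.py <<'E'
from scipy.spatial.transform import Rotation as Ro
MA=np.deg2rad(4.02); MO=np.array([410.4,8.7])/1000
TA=np.deg2rad(3.45); 
_e=lambda a:(np.array([np.cos(a),np.sin(a)]),np.array([-np.sin(a),np.cos(a)]))
TC=np.array([.683,.045])+.0013*_e(TA)[0]
def man(x,y): ex,ey=_e(MA); return MO+(x*ex+y*ey)/1000
def bay(i): return TC+_e(TA)[1]*(2.5-i)*.115
def tw(o):
    R=Ro.from_rotvec(o['orientation']).as_matrix(); return R
def plan(o,xy,z,yaw):
    """z= TCP z, yaw = desired angle of manifold-like x axis (tool x along +-y of it). prints"""
    R=tw(o); ey=np.array([-np.sin(yaw),np.cos(yaw),0])
    if R[:,0]@ey<0: ey=-ey
    zt=np.array([0,0,-1.]); Rt=np.c_[ey,np.cross(zt,ey),zt]
    rv=Ro.from_matrix(R.T@Rt).as_rotvec()
    d=np.array([xy[0],xy[1],z])-o['tcp_pos']
    print('tool x now',R[:,0].round(3),'tool z',R[:,2].round(4))
    print('twist deg',np.rad2deg(rv).round(2),'scaled',(np.rad2deg(rv)/120).round(4))
    print('world d',(d*1000).round(1),'scaled in target tool frame',(Rt.T@d/.12).round(4),'in present',(R.T@d/.12).round(4))
def st(o):
    R=tw(o); print('t',round(o['clock'],2),'tcp',(o['tcp_pos']*1000).round(1),'yawx',np.rad2deg(np.arctan2(R[1,0],R[0,0])).round(2),'F',o['contact_force'].round(1),'w',round(o['grip_width']*1000,1))
E
python3 - <<'E'
from h import *
from bench import r
o=r.get_obs(); st(o)
for i,y in enumerate((172.5,57.5,-57.5,-172.5,-265)): print(i+1,man(70,y).round(4),man(150,y).round(4), bay(i+1).round(4) if i<4 else '')
plan(o,man(70,-265),.3,MA)
for n in("top","side"):
    f=dict(np.load(f'pics/{n}0.npz')); 
    hsv=cv2.cvtColor(f['color'],cv2.COLOR_RGB2HSV)
    # sleeves predicted
    for y in (172.5,57.5,-57.5,-172.5,-265):
        print(n,proj(f,np.r_[man(70,y),.052]).round(1),end=' ')
    print()
E
```

```text
t 0.1 tcp [ 158.3 -655.9  403.8] yawx -76.43 F [-0.7  0.4 -0.4] w 85.4
1 [0.4681 0.1857] [0.5479 0.1913] [0.6739 0.2173]
2 [0.4762 0.071 ] [0.556  0.0766] [0.6808 0.1025]
3 [ 0.4843 -0.0438] [ 0.5641 -0.0381] [ 0.6878 -0.0123]
4 [ 0.4923 -0.1585] [ 0.5721 -0.1529] [ 0.6947 -0.1271]
5 [ 0.4988 -0.2507] [ 0.5786 -0.2451] 
tool x now [ 0.235 -0.972 -0.002] tool z [-5.0e-04  1.6e-03 -1.0e+00]
twist deg [0.01 0.09 9.55] scaled [0.0001 0.0008 0.0796]
world d [ 340.5  405.2 -103.8] scaled in target tool frame [-3.1693 -3.0672  0.8652] in present [-2.6152 -3.5505  0.8692]
top [[220.8 216.9]] top [[258.6 215.3]] top [[296.4 213.7]] top [[334.3 212. ]] top [[364.8 210.7]] 
side [[291.3 263.4]] side [[290.3 227.3]] side [[289.4 195.6]] side [[288.6 167.5]] side [[288.  147.1]]
```

View pics/side0z.png

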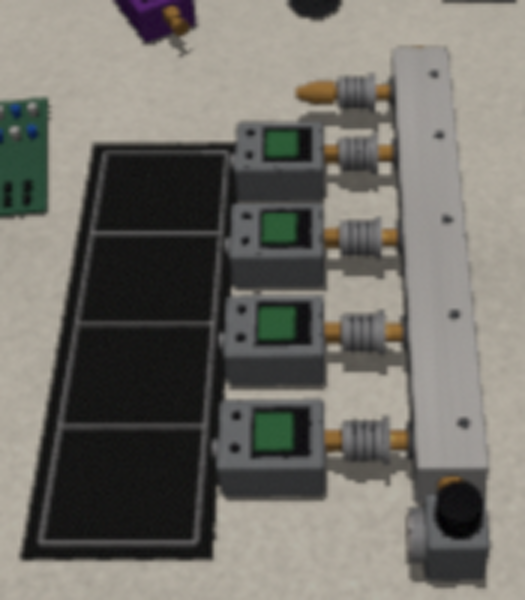

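Call:
apply_moves(dp=[[0, 0, 0], [0, 0, 0], [-0.26, -0.25, 0], [-0.26, -0.25, 0], [-0.26, -0.25, 0], [-0.26, -0.25, 0], [-0.26, -0.25, 0], [-0.26, -0.25, 0], [-0.26, -0.25, 0], [-0.26, -0.25, 0], [-0.26, -0.25, 0], [-0.26, -0.25, 0], [-0.26, -0.25, 0], [0, 0, 0], [0, 0, 0]], twist=[[0, 0, 0.04], [0, 0, 0.04], [0, 0, 0], [0, 0, 0], [0, 0, 0], [0, 0, 0], [0, 0, 0], [0, 0, 0], [0, 0, 0], [0, 0, 0], [0, 0, 0], [0, 0, 0], [0, 0, 0], [0, 0, 0], [0, 0, 0]], jaw=[0, 0, 0, 0, 0, 0, 0, 0, 0, 0, 0, 0, 0, 0, 0], grip_force=60)

```text
clock: 1.6
tcp_pos: [0.4756, -0.2778, 0.3972]
orientation: [-2.286, 2.154, 0.019]
contact_force: [-0.1, 0.3, -0.2]
grip_width: 0.0855
```

```bash
python3 - <<'E'
from h import *
from bench import r
o=r.get_obs(); st(o)
plan(o,man(70,-265),.19,MA)
E
```

```text
t 1.6 tcp [ 475.6 -277.8  397.2] yawx -86.59 F [-0.1  0.3 -0.2] w 85.5
tool x now [ 0.059 -0.998 -0.009] tool z [-0.0084  0.0089 -0.9999]
twist deg [ 0.45  0.54 -0.61] scaled [ 0.0037  0.0045 -0.0051]
world d [  23.2   27.1 -207.2] scaled in target tool frame [-0.2117 -0.2091  1.727 ] in present [-0.1978 -0.2204  1.7273]
```

Call:
apply_moves(dp=[[-0.1, -0.11, 0.1], [-0.1, -0.11, 0.3], [0, 0, 0.35], [0, 0, 0.35], [0, 0, 0.3], [0, 0, 0], [0, 0, 0]], twist=[[0.004, 0.004, -0.005], [0, 0, 0], [0, 0, 0], [0, 0, 0], [0, 0, 0], [0, 0, 0], [0, 0, 0]], jaw=[0, 0, 0, 0, 0, 0, 0])

```text
clock: 2.3
tcp_pos: [0.4984, -0.259, 0.2258]
orientation: [2.286, -2.154, 0.007]
contact_force: [0.7, -0.5, 0.9]
grip_width: 0.0856
```

```bash
cat > look.py <<'E'
import sys
from h import *
from bench import r
tag=sys.argv[1]
for n in ("top","side"):
    f=r.grab_frame(n); np.savez(f'pics/{n}{tag}.npz',**f)
    im=f['color'][110:270,180:400] if n=='top' else f['color'][120:320,165:345]
    cv2.imwrite(f'pics/{n}{tag}.png',cv2.cvtColor(cv2.resize(im,None,fx=3,fy=3,interpolation=cv2.INTER_CUBIC),cv2.COLOR_RGB2BGR))
a=cv2.imread(f'pics/top{tag}.png');b=cv2.imread(f'pics/side{tag}.png')
h=600; b=cv2.resize(b,None,fx=.8,fy=.8); a=cv2.resize(a,None,fx=.55,fy=.55)
H=max(a.shape[0],b.shape[0]); c=np.zeros((H,a.shape[1]+b.shape[1],3),np.uint8); c[:a.shape[0],:a.shape[1]]=a; c[:b.shape[0],a.shape[1]:]=b
cv2.imwrite(f'pics/both{tag}.png',c)
E
python3 look.py 1;python3 - <<'E'
from h import *
from bench import r
o=r.get_obs(); st(o)
plan(o,man(70,-265),.19,MA)
E
```

```text
t 2.4 tcp [ 498.6 -258.9  226.8] yawx -86.57 F [ 0.2 -1.3  0.9] w 84.8
tool x now [ 0.06  -0.998  0.005] tool z [ 0.0046 -0.0045 -1.    ]
twist deg [-0.24 -0.28 -0.59] scaled [-0.002  -0.0023 -0.0049]
world d [  0.2   8.2 -36.8] scaled in target tool frame [-0.0677 -0.0065  0.3066] in present [-0.0692 -0.0045  0.3063]
```

View pics/both1.png

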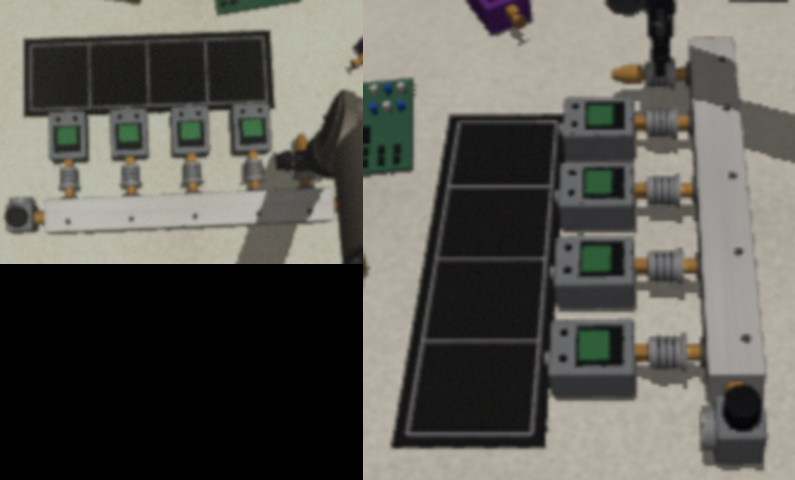

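The finger stands over the vent sleeve (side view crop, about (660,75)). Next I descend and close.

Call:
apply_moves(dp=[[-0.068, -0.005, 0.0], [0, 0, 0.15], [0, 0, 0.15], [0, 0, 0], [0, 0, 0], [0, 0, 0], [0, 0, 0], [0, 0, 0], [0, 0, 0], [0, 0, 0]], twist=[[-0.002, -0.002, -0.005], [0, 0, 0], [0, 0, 0], [0, 0, 0], [0, 0, 0], [0, 0, 0], [0, 0, 0], [0, 0, 0], [0, 0, 0], [0, 0, 0]], jaw=[0, 0, 0, 0, 255, 255, 255, 255, 255, 255], grip_force=60)

```text
clock: 3.4
tcp_pos: [0.5035, -0.2495, 0.2029]
orientation: [-2.296, 2.132, -0.027]
contact_force: [1.7, -0.6, -4.7]
grip_width: 0.0329
```

```bash
python3 - <<'E'
from h import *
from bench import r
o=r.get_obs(); st(o)
plan(o,man(54,-265),.19,MA)
E
```

```text
t 3.4 tcp [ 503.5 -249.5  202.9] yawx -85.76 F [ 1.7 -0.6 -4.7] w 32.9
tool x now [ 0.074 -0.997  0.007] tool z [ 0.0178 -0.0059 -0.9998]
twist deg [-1.   -0.41  0.22] scaled [-0.0083 -0.0034  0.0019]
world d [-20.7  -2.3 -12.9] scaled in target tool frame [0.0074 0.1735 0.1072] in present [0.0059 0.1753 0.1042]
```

Grip sits 13 mm high and 5 mm forward, because rows undershoot. Reopening and lowering.

Call:
apply_moves(dp=[[0, 0, 0], [0, 0, 0], [0, 0, 0], [0, 0, 0], [0, 0.04, 0.05], [0, 0, 0.05], [0, 0, 0.03], [0, 0, 0]], twist=[[0, 0, 0], [0, 0, 0], [0, 0, 0], [0, 0, 0], [-0.008, -0.003, 0.002], [0, 0, 0], [0, 0, 0], [0, 0, 0]], jaw=[0, 0, 0, 0, 0, 0, 0, 0])

```text
clock: 4.2
tcp_pos: [0.4985, -0.2507, 0.1863]
orientation: [2.295, -2.144, 0.001]
contact_force: [-0.2, 0.6, 0.4]
grip_width: 0.0853
```

```bash
python3 - <<'E'
from h import *
from bench import r
o=r.get_obs(); st(o)
plan(o,man(70,-265),.19,MA)
E
```

```text
t 4.2 tcp [ 498.5 -250.7  186.3] yawx -86.12 F [-0.2  0.6  0.4] w 85.3
tool x now [ 0.068 -0.998  0.001] tool z [-4.e-04 -1.e-03 -1.e+00]
twist deg [ 0.03 -0.05 -0.14] scaled [ 0.0002 -0.0005 -0.0012]
world d [ 0.3 -0.1  3.7] scaled in target tool frame [ 0.0006 -0.0023 -0.0306] in present [ 0.0007 -0.0023 -0.0306]
```

Call:
apply_moves(dp=[[0, 0, 0], [0, 0, 0], [0, 0, 0], [0, 0, 0], [0, 0, 0], [0, 0, 0], [0, 0.04, 0], [0, 0.04, 0]], twist=[[0, 0, 0], [0, 0, 0], [0, 0, 0], [0, 0, 0], [0, 0, 0], [0, 0, 0], [0, 0, 0], [0, 0, 0]], jaw=[255, 255, 255, 255, 255, 255, 255, 255])

```text
clock: 5.0
tcp_pos: [0.4914, -0.2511, 0.1865]
orientation: [-2.294, 2.142, -0.01]
contact_force: [6.3, -0.3, -8.5]
grip_width: 0.0332
```

```bash
python3 - <<'E'
from h import *
from bench import r
o=r.get_obs(); st(o)
plan(o,man(54,-265),.1863,MA)
E
```

```text
t 5.0 tcp [ 491.4 -251.1  186.5] yawx -86.06 F [ 6.3 -0.3 -8.5] w 33.2
tool x now [ 0.069 -0.998  0.002] tool z [ 0.0068 -0.0018 -1.    ]
twist deg [-0.38 -0.13 -0.08] scaled [-0.0032 -0.0011 -0.0007]
world d [-8.6 -0.7 -0.2] scaled in target tool frame [0.0012 0.0717 0.0017] in present [0.0013 0.0717 0.0012]
```

Call:
apply_moves(dp=[[0, 0.04, 0], [0, 0.04, 0], [0, 0.03, 0], [0, 0.02, 0]], twist=[[-0.003, 0, 0], [0, 0, 0], [0, 0, 0], [0, 0, 0]], jaw=[255, 255, 255, 255])

```text
clock: 5.4
tcp_pos: [0.4813, -0.2515, 0.1866]
orientation: [-2.291, 2.135, -0.024]
contact_force: [7.8, -0.8, -9.7]
grip_width: 0.0333
```

```bash
python3 - <<'E'
from h import *
from bench import r
o=r.get_obs(); st(o)
plan(o,man(54,-265),.1863,MA)
E
```

```text
t 5.4 tcp [ 481.3 -251.5  186.6] yawx -85.98 F [ 7.8 -0.8 -9.7] w 33.3
tool x now [ 0.07  -0.998  0.005] tool z [ 0.0178 -0.0034 -0.9998]
twist deg [-1.   -0.26  0.01] scaled [-0.0084 -0.0022  0.    ]
world d [ 1.6 -0.4 -0.3] scaled in target tool frame [ 0.0043 -0.0129  0.0022] in present [ 0.0043 -0.0128  0.0025]
```

The tool has tilted by 1°, so the sleeve is at about 14.5 mm. Untilting and pulling until the force rises at the stop.

Call:
apply_moves(dp=[[0, 0.02, 0], [0, 0.02, 0], [0, 0.03, 0]], twist=[[-0.01, 0, 0], [-0.01, 0, 0], [-0.005, 0, 0]], jaw=[255, 255, 255])

```text
clock: 5.7
tcp_pos: [0.4833, -0.2507, 0.1865]
orientation: [2.293, -2.133, 0.004]
contact_force: [14.7, -1.7, -18.7]
grip_width: 0.0332
```

```bash
cat >> h.py <<'E'
def tip(o): return o['tcp_pos']+tw(o)[:,2]*.155
def sl(o,y=None):
    st(o); p=tip(o)[:2]; ex,ey=_e(MA); d=(p-MO)*1000
    print('tip in manifold',(d@ex).round(2),(d@ey).round(2),'tip z',(tip(o)[2]*1000).round(1),'tilt',np.rad2deg(tw(o)[:2,2]).round(2))
E
python3 - <<'E'
from h import *
from bench import r
o=r.get_obs(); sl(o)
E
```

```text
t 5.7 tcp [ 483.3 -250.7  186.5] yawx -85.84 F [ 14.7  -1.7 -18.7] w 33.2
tip in manifold 53.64 -265.16 tip z 31.5 tilt [-0.3  -0.51]
```

At the stop: force is 14.7 N against an 8 N spring, tip at 53.6. Holding.

Call:
apply_moves(dp=[[0, 0.012, 0], [0, 0.012, 0], [0, 0.012, 0], [0, 0.012, 0], [0, 0.012, 0], [0, 0.012, 0]], twist=[[0, 0, 0], [0, 0, 0], [0, 0, 0], [0, 0, 0], [0, 0, 0], [0, 0, 0]], jaw=[255, 255, 255, 255, 255, 255])

```text
clock: 6.3
tcp_pos: [0.4847, -0.2503, 0.1865]
orientation: [-2.293, 2.136, -0.035]
contact_force: [6.6, -1.6, -7.1]
grip_width: 0.0331
```

```bash
python3 - <<'E'
from h import *
from bench import r
o=r.get_obs(); sl(o)
E
```

```text
t 6.3 tcp [ 484.7 -250.3  186.5] yawx -85.94 F [ 6.6 -1.6 -7.1] w 33.1
tip in manifold 59.18 -265.16 tip z 31.6 tilt [ 1.24 -0.52]
```

It sagged through tool tilt. I'll hold with a constant bias in both shift and tilt, and restart the count.

Call:
apply_moves(dp=[[0, 0.03, 0], [0, 0.03, 0], [0, 0.03, 0], [0, 0.03, 0]], twist=[[-0.012, 0, 0], [-0.01, 0, 0], [-0.008, 0, 0], [-0.008, 0, 0]], jaw=[255, 255, 255, 255])

```text
clock: 6.7
tcp_pos: [0.485, -0.2495, 0.1865]
orientation: [2.284, -2.123, -0.001]
contact_force: [16.0, -1.5, -22.1]
grip_width: 0.0334
```

```bash
python3 - <<'E'
from h import *
from bench import r
o=r.get_obs(); sl(o); print(o['moment'])
E
```

```text
t 6.7 tcp [ 485.  -249.5  186.5] yawx -85.82 F [ 16.   -1.5 -22.1] w 33.4
tip in manifold 53.54 -265.17 tip z 31.5 tilt [-0.95 -0.96]
[ 0.59413919 -4.02182589 -0.23467855]
```

Call:
apply_moves(dp=[[0, 0.04, 0], [0, 0.04, 0], [0, 0.04, 0], [0, 0.04, 0], [0, 0.04, 0]], twist=[[-0.005, 0, 0], [-0.005, 0, 0], [-0.005, 0, 0], [-0.005, 0, 0], [-0.005, 0, 0]], jaw=[255, 255, 255, 255, 255])

```text
clock: 7.2
tcp_pos: [0.4834, -0.2486, 0.1865]
orientation: [2.287, -2.123, 0.016]
contact_force: [18.1, -2.5, -23.1]
grip_width: 0.0332
```

```bash
python3 - <<'E'
from h import *
from bench import r
o=r.get_obs(); sl(o); print(o['moment'])
E
```

```text
t 7.2 tcp [ 483.4 -248.6  186.5] yawx -85.75 F [ 18.1  -2.5 -23.1] w 33.2
tip in manifold 53.56 -265.19 tip z 31.6 tilt [-0.38 -1.29]
[ 0.99016519 -3.95058958 -0.30130288]
```

Call:
apply_moves(dp=[[0, 0.04, 0], [0, 0.04, 0], [0, 0.04, 0], [0, 0.04, 0], [0, 0.04, 0], [0, 0.04, 0], [0, 0.04, 0], [0, 0.04, 0], [0, 0.04, 0], [0, 0.04, 0], [0, 0.04, 0], [0, 0.04, 0]], twist=[[-0.006, -0.002, 0], [-0.006, -0.002, 0], [-0.006, -0.002, 0], [-0.006, -0.002, 0], [-0.006, -0.002, 0], [-0.006, -0.002, 0], [-0.006, -0.002, 0], [-0.006, -0.002, 0], [-0.006, -0.002, 0], [-0.006, -0.002, 0], [-0.006, -0.002, 0], [-0.006, -0.002, 0]], jaw=[255, 255, 255, 255, 255, 255, 255, 255, 255, 255, 255, 255])

```text
clock: 8.4
tcp_pos: [0.4827, -0.2523, 0.1866]
orientation: [-2.304, 2.135, 0.004]
contact_force: [20.0, -3.1, -24.7]
grip_width: 0.0322
```

```bash
python3 - <<'E'
from h import *
from bench import r
o=r.get_obs(); sl(o); print(o['moment'])
E
```

```text
t 8.4 tcp [ 482.7 -252.3  186.6] yawx -85.62 F [ 20.   -3.1 -24.7] w 32.2
tip in manifold 53.58 -265.07 tip z 31.6 tilt [-0.09  0.11]
[-0.67228871 -4.08037432 -0.5810404 ]
```

Call:
apply_moves(dp=[[0, 0.04, 0], [0, 0.04, 0], [0, 0.04, 0], [0, 0.04, 0], [0, 0.04, 0], [0, 0.04, 0], [0, 0.04, 0], [0, 0.04, 0], [0, 0.04, 0], [0, 0.04, 0], [0, 0.04, 0], [0, 0.04, 0], [0, 0.04, 0], [0, 0.04, 0], [0, 0.04, 0], [0, 0.04, 0], [0, 0.04, 0], [0, 0.04, 0], [0, 0.04, 0], [0, 0.04, 0]], twist=[[-0.006, -0.001, 0], [-0.006, 0, 0], [-0.006, -0.001, 0], [-0.006, 0, 0], [-0.006, -0.001, 0], [-0.006, 0, 0], [-0.006, -0.001, 0], [-0.006, 0, 0], [-0.006, -0.001, 0], [-0.006, 0, 0], [-0.006, -0.001, 0], [-0.006, 0, 0], [-0.006, -0.001, 0], [-0.006, 0, 0], [-0.006, -0.001, 0], [-0.006, 0, 0], [-0.006, -0.001, 0], [-0.006, 0, 0], [-0.006, -0.001, 0], [-0.006, 0, 0]], jaw=[255, 255, 255, 255, 255, 255, 255, 255, 255, 255, 255, 255, 255, 255, 255, 255, 255, 255, 255, 255])

```text
clock: 10.4
tcp_pos: [0.4818, -0.2503, 0.1867]
orientation: [2.302, -2.13, 0.017]
contact_force: [18.5, -1.2, -23.8]
grip_width: 0.0333
```

```bash
python3 - <<'E'
from h import *
from bench import r
o=r.get_obs(); sl(o); print(o['moment'])
E
python3 look.py 2
```

```text
t 10.4 tcp [ 481.8 -250.3  186.7] yawx -85.55 F [ 18.5  -1.2 -23.8] w 33.3
tip in manifold 53.62 -265.15 tip z 31.7 tilt [ 0.26 -0.64]
[ 0.55795666 -3.86423509 -0.61598032]
```

View pics/both2.png

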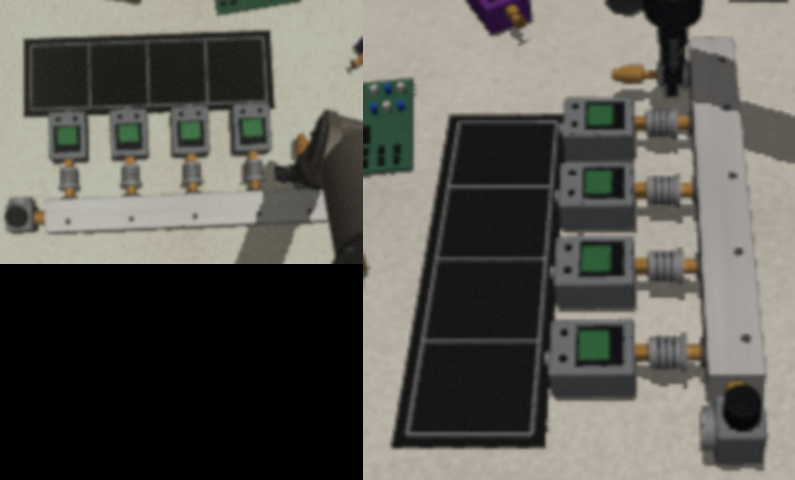

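Held from t≈6.6 to 10.4 s at 53.6 mm, which is 16 mm back; the side crop shows the muffler (630,73) with a widened gap. Releasing and rising.

Call:
apply_moves(dp=[[0, 0.03, 0], [0, 0.02, 0], [0, 0, 0], [0, 0, 0], [0, 0, -0.2], [0, 0, -0.3], [0, 0, -0.2], [0, 0, 0]], twist=[[-0.005, 0, 0], [-0.003, 0, 0], [0, 0, 0], [0, 0, 0], [0, 0, 0], [0, 0, 0], [0, 0, 0], [0, 0, 0]], jaw=[0, 0, 0, 0, 0, 0, 0, 0])

```text
clock: 11.3
tcp_pos: [0.4762, -0.2494, 0.2727]
orientation: [2.294, -2.121, -0.002]
contact_force: [1.0, 0.6, 0.4]
grip_width: 0.0856
```

```bash
python3 - <<'E'
from h import *
from bench import r
o=r.get_obs(); sl(o); print(o['moment'])
plan(o,man(70,-172.5),.186,MA)
E
python3 look.py 3
```

```text
t 11.3 tcp [ 476.2 -249.4  272.7] yawx -85.52 F [1.  0.6 0.4] w 85.6
tip in manifold 45.42 -263.82 tip z 117.7 tilt [-0.72 -0.68]
[ 0.01295235 -0.02123574  0.04879607]
tool x now [ 0.078 -0.997  0.011] tool z [-0.0126 -0.0118 -0.9999]
twist deg [ 0.77 -0.62  0.46] scaled [ 0.0064 -0.0052  0.0038]
world d [ 16.2  91.  -86.7] scaled in target tool frame [-0.7469 -0.1875  0.7224] in present [-0.7531 -0.2031  0.7116]
```

View pics/both3.png

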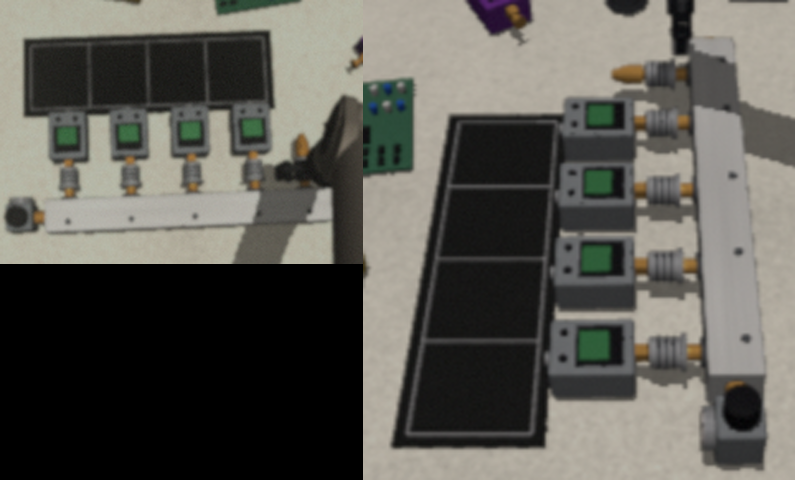

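The vent sleeve is home (660,73). Going to coupler 4.

Call:
apply_moves(dp=[[-0.3, -0.08, 0], [-0.3, -0.08, 0], [-0.14, -0.04, 0], [-0.03, 0, 0.0], [0, 0, 0.2], [0, 0, 0.1], [0, 0, 0]], twist=[[0.006, -0.005, 0.004], [0, 0, 0], [0, 0, 0], [0, 0, 0], [0, 0, 0], [0, 0, 0], [0, 0, 0]], jaw=[0, 0, 0, 0, 0, 0, 0])

```text
clock: 12.1
tcp_pos: [0.4881, -0.1545, 0.2253]
orientation: [2.286, -2.141, -0.022]
contact_force: [-1.2, -0.6, 0.0]
grip_width: 0.0854
```

```bash
python3 - <<'E'
from h import *
from bench import r
o=r.get_obs(); sl(o)
plan(o,man(70,-172.5),.186,MA)
E
```

```text
t 12.1 tcp [ 488.1 -154.5  225.3] yawx -86.26 F [-1.2 -0.6  0. ] w 85.4
tip in manifold 63.48 -167.6 tip z 70.3 tilt [-0.96  0.16]
tool x now [ 0.065 -0.998 -0.004] tool z [-0.0167  0.0028 -0.9999]
twist deg [ 0.94  0.22 -0.28] scaled [ 0.0079  0.0019 -0.0023]
world d [  4.3  -4.  -39.3] scaled in target tool frame [ 0.0358 -0.0331  0.3276] in present [ 0.0369 -0.0387  0.3269]
```

Call:
apply_moves(dp=[[0.035, -0.035, 0.0], [0, 0, 0.1], [0, 0, 0.1], [0, 0, 0.08], [0, 0, 0.04], [0, 0, 0]], twist=[[0.008, 0.002, -0.002], [0, 0, 0], [0, 0, 0], [0, 0, 0], [0, 0, 0], [0, 0, 0]], jaw=[0, 0, 0, 0, 0, 0])

```text
clock: 12.7
tcp_pos: [0.4927, -0.1614, 0.1839]
orientation: [2.293, -2.147, 0.004]
contact_force: [0.5, -0.5, 0.5]
grip_width: 0.0854
```

```bash
python3 - <<'E'
from h import *
from bench import r
o=r.get_obs(); sl(o)
plan(o,man(70,-172.5),.186,MA)
E
```

```text
t 12.7 tcp [ 492.7 -161.4  183.9] yawx -86.22 F [ 0.5 -0.5  0.5] w 85.4
tip in manifold 70.38 -175.72 tip z 28.9 tilt [ 0.09 -0.09]
tool x now [ 0.066 -0.998  0.002] tool z [ 0.0016 -0.0016 -1.    ]
twist deg [-0.08 -0.1  -0.24] scaled [-0.0007 -0.0008 -0.002 ]
world d [-0.4  2.9  2.1] scaled in target tool frame [-0.0246  0.0012 -0.0175] in present [-0.0246  0.0013 -0.0176]
```

Call:
apply_moves(dp=[[-0.025, 0, 0], [0, 0, 0], [0, 0, 0], [0, 0, 0], [0, 0, 0], [0, 0, 0], [0, 0, 0], [0, 0.04, 0], [0, 0.04, 0], [0, 0.04, 0], [0, 0.04, 0]], twist=[[0, 0, 0], [0, 0, 0], [0, 0, 0], [0, 0, 0], [0, 0, 0], [0, 0, 0], [0, 0, 0], [-0.004, 0, 0], [-0.004, 0, 0], [-0.004, 0, 0], [-0.004, 0, 0]], jaw=[0, 255, 255, 255, 255, 255, 255, 255, 255, 255, 255])

```text
clock: 13.8
tcp_pos: [0.4813, -0.1589, 0.1851]
orientation: [2.289, -2.14, -0.003]
contact_force: [12.7, -0.5, -18.9]
grip_width: 0.0333
```

```bash
python3 - <<'E'
from h import *
from bench import r
o=r.get_obs(); sl(o)
E
```

```text
t 13.8 tcp [ 481.3 -158.9  185.1] yawx -86.14 F [ 12.7  -0.5 -18.9] w 33.3
tip in manifold 57.9 -172.71 tip z 30.1 tilt [-0.38 -0.24]
```

Tip travel is about 12 mm, and the unlock phase is starting. Continuing to the stop.

Call:
apply_moves(dp=[[0, 0.05, 0], [0, 0.05, 0], [0, 0.05, 0], [0, 0.05, 0], [0, 0.05, 0]], twist=[[-0.006, -0.001, 0], [-0.006, -0.001, 0], [-0.006, -0.001, 0], [-0.006, -0.001, 0], [-0.006, 0, 0]], jaw=[255, 255, 255, 255, 255])

```text
clock: 14.3
tcp_pos: [0.4768, -0.1596, 0.1853]
orientation: [-2.301, 2.137, -0.004]
contact_force: [22.6, 1.2, -30.5]
grip_width: 0.0331
```

```bash
python3 - <<'E'
from h import *
from bench import r
o=r.get_obs(); sl(o)
E
python3 look.py 4
```

```text
t 14.3 tcp [ 476.8 -159.6  185.3] yawx -85.78 F [ 22.6   1.2 -30.5] w 33.1
tip in manifold 54.9 -172.65 tip z 30.3 tilt [ 0.18 -0.04]
```

View pics/both4.png

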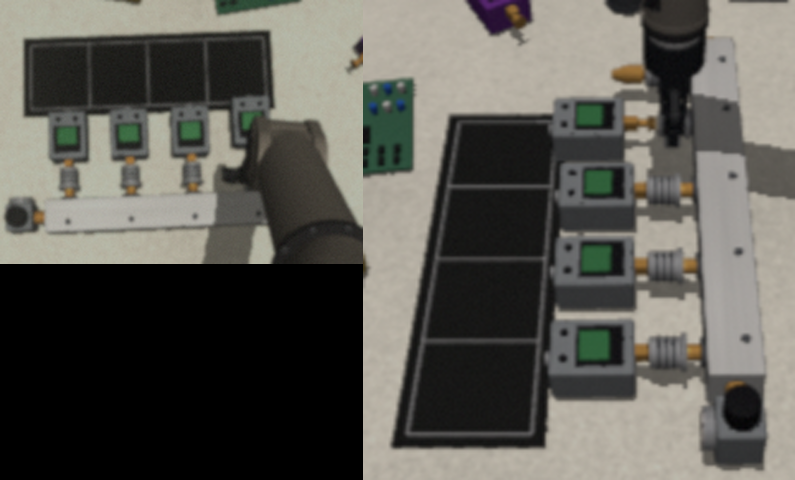

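The module has moved forward (display 600→590 in the side crop). A bit more pull to make sure of the stop.

Call:
apply_moves(dp=[[0, 0.06, 0], [0, 0.06, 0], [0, 0.07, 0], [0, 0.07, 0]], twist=[[-0.009, 0, 0], [-0.009, 0, 0], [-0.01, 0, 0], [-0.01, 0, 0]], jaw=[255, 255, 255, 255])

```text
clock: 14.8
tcp_pos: [0.4761, -0.1589, 0.1855]
orientation: [-2.306, 2.132, -0.013]
contact_force: [33.6, -0.9, -45.7]
grip_width: 0.0332
```

```bash
python3 - <<'E'
from h import *
from bench import r
o=r.get_obs(); sl(o)
f=r.grab_frame('side')
hsv=cv2.cvtColor(f['color'],cv2.COLOR_RGB2HSV)
m=((hsv[...,0]>40)&(hsv[...,0]<80)&(hsv[...,1]>90)).astype(np.uint8); m[:,:240]=0;m[:140]=0;m[300:]=0
k,l,s,ce=cv2.connectedComponentsWithStats(m)
ex,ey=_e(MA)
for i in range(1,k):
    if s[i,4]>30:
        p=ray(f,ce[i],.05)[0,:2]; d=(p-MO)*1000; print(s[i,4],(d@ex).round(1),(d@ey).round(1))
E
```

```text
t 14.8 tcp [ 476.1 -158.9  185.5] yawx -85.5 F [ 33.6  -0.9 -45.7] w 33.2
tip in manifold 54.84 -172.61 tip z 30.5 tilt [ 0.4  -0.28]Traceback (most recent call last):
  File "<stdin>", line 8, in <module>
NameError: name '_e' is not defined. Did you mean: 'ce'?
```

At the stop (33 N, no more motion). Releasing and measuring the module displays.

Call:
apply_moves(dp=[[0, 0.04, 0], [0, 0.03, 0], [0, 0, 0], [0, 0, 0], [0, 0, -0.2], [0, 0, -0.3], [0, 0, -0.1], [0, 0, 0]], twist=[[-0.006, 0, 0], [-0.003, 0, 0], [0, 0, 0], [0, 0, 0], [0, 0, 0], [0, 0, 0], [0, 0, 0], [0, 0, 0]], jaw=[0, 0, 0, 0, 0, 0, 0, 0])

```text
clock: 15.65
tcp_pos: [0.4687, -0.1588, 0.259]
orientation: [2.299, -2.123, -0.007]
contact_force: [0.9, -0.2, 0.2]
grip_width: 0.0855
```

```bash
cat > mods.py <<'E'
from h import *
from h import _e
from bench import r
def greens(f,n):
    hsv=cv2.cvtColor(f['color'],cv2.COLOR_RGB2HSV)
    m=((hsv[...,0]>40)&(hsv[...,0]<80)&(hsv[...,1]>90)).astype(np.uint8)
    k,l,s,ce=cv2.connectedComponentsWithStats(m)
    out=[]
    ex,ey=_e(MA)
    for i in range(1,k):
        if s[i,4]>30:
            p=ray(f,ce[i],.05)[0,:2]; d=(p-MO)*1000; x,y=d@ex,d@ey
            if 100<x<400 and abs(y)<330:
                q=ray(f,np.argwhere(l==i)[:,::-1],.05); c,sz,a=rect(q)
                out.append((n,int(s[i,4]),x.round(1),y.round(1),'wh',np.round(sz,1),'ang',round(a,1)))
    return sorted(out,key=lambda t:-t[3])
if __name__=='__main__':
    sl(r.get_obs())
    for n in('top','side'):
        for t in greens(r.grab_frame(n),n): print(*t)
E
python3 - <<'E'
from mods import *
for n in('top','side'):
    for t in greens(dict(np.load(f'pics/{n}0.npz')),n): print(*t)
E
python3 mods.py; python3 look.py 5
```

```text
top 109 147.4 173.8 wh [31.5 34.7] ang 10.7
top 114 147.4 58.3 wh [28.1 34. ] ang 1.5
top 115 148.0 -57.3 wh [30.7 37. ] ang 8.0
top 111 147.5 -172.2 wh [31.5 33.7] ang 0.6
side 178 146.8 170.5 wh [30.7 39.5] ang 4.8
side 153 146.4 55.5 wh [32.7 38.2] ang 4.7
side 121 147.0 -60.6 wh [34.9 34.8] ang 3.2
side 110 146.1 -175.1 wh [33.9 39.2] ang 3.2
t 15.65 tcp [ 468.7 -158.8  259. ] yawx -85.43 F [ 0.9 -0.2  0.2] w 85.5
tip in manifold 44.59 -171.93 tip z 104.0 tilt [-0.66 -0.34]
top 106 147.1 173.5 wh [30.3 33.9] ang 8.8
top 118 147.4 58.4 wh [28.1 34.1] ang 1.5
top 117 147.1 -57.3 wh [31.3 36.8] ang 1.5
top 80 161.5 -167.1 wh [31.7 24.6] ang 0.6
side 180 146.7 170.5 wh [30.7 39.5] ang 4.8
side 152 146.5 55.4 wh [32.7 38.1] ang 4.7
side 120 147.2 -60.5 wh [34.9 34.8] ang 3.2
side 111 159.6 -175.9 wh [34.4 39.2] ang 3.2
```

View pics/both5.png

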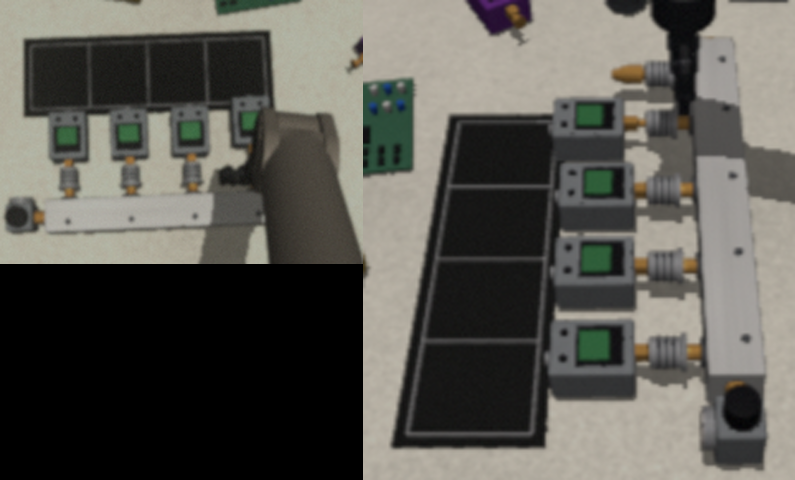

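Module 4 popped free (display at x 147→161) and its sleeve is home. Next I straddle its box.

```bash
python3 - <<'E'
from h import *
from bench import r
o=r.get_obs()
print(man(163.5,-173.3)); plan(o,man(163.5,-173.3),.175,MA)
E
```

```text
[ 0.58564687 -0.1527115 ]
tool x now [ 0.08  -0.997  0.003] tool z [-0.0157 -0.0047 -0.9999]
twist deg [ 0.92 -0.2   0.57] scaled [ 0.0076 -0.0017  0.0048]
world d [117.5   5.8 -81.6] scaled in target tool frame [ 0.0203 -0.9801  0.6797] in present [ 0.0277 -0.9906  0.664 ]
```

Call:
apply_moves(dp=[[0.02, -0.2, -0.05], [0, -0.25, 0], [0, -0.25, 0], [0, -0.2, 0], [0, -0.1, 0], [0, -0.04, 0], [0, 0, 0]], twist=[[0.008, -0.002, 0.005], [0, 0, 0], [0, 0, 0], [0, 0, 0], [0, 0, 0], [0, 0, 0], [0, 0, 0]], jaw=[0, 0, 0, 0, 0, 0, 0], grip_force=25)

```text
clock: 16.55
tcp_pos: [0.5925, -0.1515, 0.2517]
orientation: [2.29, -2.138, -0.023]
contact_force: [-0.0, -0.4, 0.2]
grip_width: 0.0858
```

```bash
python3 - <<'E'
from h import *
from bench import r
o=r.get_obs();sl(o)
plan(o,man(163.5,-173.3),.175,MA)
E
python3 look.py 6
```

```text
t 16.55 tcp [ 592.5 -151.5  251.7] yawx -86.08 F [-0.  -0.4  0.2] w 85.8
tip in manifold 167.92 -171.75 tip z 96.7 tilt [-0.95  0.23]
tool x now [ 0.068 -0.998 -0.005] tool z [-0.0167  0.0039 -0.9999]
twist deg [ 0.94  0.29 -0.09] scaled [ 0.0078  0.0024 -0.0008]
world d [ -6.9  -1.3 -76.7] scaled in target tool frame [0.0064 0.0579 0.6391] in present [0.0097 0.0475 0.6399]
```

View pics/both6.png

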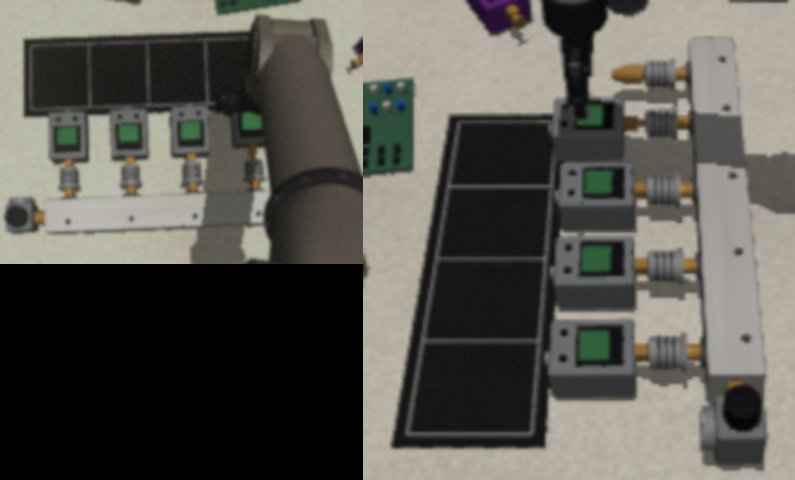

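Call:
apply_moves(dp=[[0.007, 0.05, 0], [0, 0, 0.15], [0, 0, 0.12], [0, 0, 0.05], [0, 0, 0]], twist=[[0.008, 0.003, -0.001], [0, 0, 0], [0, 0, 0], [0, 0, 0], [0, 0, 0]], jaw=[0, 0, 0, 0, 0])

```text
clock: 17.15
tcp_pos: [0.5813, -0.1549, 0.2131]
orientation: [2.294, -2.144, 0.005]
contact_force: [0.5, -0.5, -0.7]
grip_width: 0.0852
```

```bash
python3 - <<'E'
from h import *
from bench import r
o=r.get_obs();sl(o)
plan(o,man(163.5,-173.),.175,MA)
E
```

```text
t 17.15 tcp [ 581.3 -154.9  213.1] yawx -86.11 F [ 0.5 -0.5 -0.7] w 85.2
tip in manifold 159.16 -175.75 tip z 58.1 tilt [ 0.07 -0.2 ]
tool x now [ 0.068 -0.998  0.004] tool z [ 0.0012 -0.0036 -1.    ]
twist deg [-0.06 -0.21 -0.13] scaled [-0.0005 -0.0017 -0.0011]
world d [  4.3   2.5 -38.1] scaled in target tool frame [-0.0182 -0.0374  0.3172] in present [-0.0195 -0.0371  0.3172]
```

Call:
apply_moves(dp=[[-0.02, -0.037, 0], [0, 0, 0.1], [0, 0, 0.1], [0, 0, 0.08], [0, 0, 0.03], [0, 0, 0]], twist=[[0, -0.002, -0.001], [0, 0, 0], [0, 0, 0], [0, 0, 0], [0, 0, 0], [0, 0, 0]], jaw=[0, 0, 0, 0, 0, 0])

```text
clock: 17.75
tcp_pos: [0.5864, -0.1519, 0.1732]
orientation: [-2.297, 2.14, -0.002]
contact_force: [-0.1, -0.1, 0.1]
grip_width: 0.0857
```

```bash
python3 - <<'E'
from h import *
from bench import r
o=r.get_obs();sl(o)
plan(o,man(163.5,-173.),.175,MA)
E
```

```text
t 17.75 tcp [ 586.4 -151.9  173.2] yawx -85.97 F [-0.1 -0.1  0.1] w 85.7
tip in manifold 164.67 -172.42 tip z 18.2 tilt [0.13 0.05]
tool x now [ 0.07  -0.998 -0.001] tool z [ 2.2e-03  9.0e-04 -1.0e+00]
twist deg [-0.13  0.04  0.01] scaled [-0.0011  0.0004  0.0001]
world d [-0.8 -0.5  1.8] scaled in target tool frame [ 0.0039  0.0069 -0.0152] in present [ 0.0038  0.0068 -0.0152]
```

Call:
apply_moves(dp=[[0, 0, 0], [0, 0, 0], [0, 0, 0], [0, 0, 0]], twist=[[0, 0, 0], [0, 0, 0], [0, 0, 0], [0, 0, 0]], jaw=[255, 255, 255, 255], grip_force=25)

```text
clock: 18.15
tcp_pos: [0.5862, -0.152, 0.1731]
orientation: [-2.297, 2.141, -0.001]
contact_force: [0.1, 0.4, -1.5]
grip_width: 0.0697
```

```bash
python3 - <<'E'
from h import *
from h import _e
from bench import r
o=r.get_obs();sl(o)
plan(o,bay(4)+.0012*_e(TA)[0],.173,TA)
E
```

```text
t 18.15 tcp [ 586.2 -152.   173.1] yawx -85.97 F [ 0.1  0.4 -1.5] w 69.7
tip in manifold 164.37 -172.46 tip z 18.1 tilt [0.1  0.05]
tool x now [ 0.07  -0.998 -0.001] tool z [ 1.7e-03  9.0e-04 -1.0e+00]
twist deg [-0.1   0.05  0.58] scaled [-0.0008  0.0004  0.0048]
world d [ 1.097e+02  2.490e+01 -1.000e-01] scaled in target tool frame [-0.1523 -0.9248  0.0011] in present [-0.1429 -0.9263  0.0028]
```

Call:
apply_moves(dp=[[-0.007, -0.04, 0], [-0.013, -0.07, 0], [-0.013, -0.08, 0], [-0.013, -0.08, 0], [-0.013, -0.08, 0], [-0.013, -0.08, 0], [-0.013, -0.08, 0]], twist=[[0, 0, 0.001], [0, 0, 0.001], [0, 0, 0.001], [0, 0, 0.001], [0, 0, 0.001], [0, 0, 0], [0, 0, 0]], jaw=[255, 255, 255, 255, 255, 255, 255])

```text
clock: 18.85
tcp_pos: [0.6499, -0.1374, 0.1732]
orientation: [2.284, -2.156, -0.002]
contact_force: [-1.6, -0.4, -0.2]
grip_width: 0.0697
```

```bash
python3 - <<'E'
from h import *
from h import _e
from bench import r
o=r.get_obs();sl(o)
plan(o,bay(4)+.0012*_e(TA)[0],.173,TA)
E
```

```text
t 18.85 tcp [ 649.9 -137.4  173.2] yawx -86.68 F [-1.6 -0.4 -0.2] w 69.7
tip in manifold 228.38 -162.5 tip z 18.2 tilt [-0.1   0.02]
tool x now [ 0.058 -0.998 -0.   ] tool z [-1.8e-03  4.0e-04 -1.0e+00]
twist deg [ 0.1   0.03 -0.13] scaled [ 0.0008  0.0002 -0.0011]
world d [46.  10.4 -0.2] scaled in target tool frame [-0.0635 -0.3878  0.0016] in present [-0.0644 -0.3876  0.001 ]
```

Call:
apply_moves(dp=[[-0.013, -0.08, 0], [-0.013, -0.08, 0], [-0.013, -0.08, 0], [-0.011, -0.06, 0], [-0.006, -0.03, 0], [-0.003, -0.015, 0], [0, 0, 0]], twist=[[0, 0, -0.001], [0, 0, 0], [0, 0, 0], [0, 0, 0], [0, 0, 0], [0, 0, 0], [0, 0, 0]], jaw=[255, 255, 255, 255, 255, 255, 255])

```text
clock: 19.55
tcp_pos: [0.6957, -0.1265, 0.1732]
orientation: [2.288, -2.152, -0.002]
contact_force: [0.5, 1.3, -1.4]
grip_width: 0.0693
```

```bash
python3 - <<'E'
from h import *
from h import _e
from bench import r
o=r.get_obs();sl(o)
plan(o,bay(4)+.0012*_e(TA)[0],.173,TA)
E
python3 look.py 7
```

```text
t 19.55 tcp [ 695.7 -126.5  173.2] yawx -86.51 F [ 0.5  1.3 -1.4] w 69.3
tip in manifold 274.92 -154.81 tip z 18.2 tilt [-0.08  0.02]
tool x now [ 0.061 -0.998 -0.   ] tool z [-1.4e-03  4.0e-04 -1.0e+00]
twist deg [0.08 0.03 0.04] scaled [0.0007 0.0002 0.0003]
world d [ 0.2 -0.5 -0.2] scaled in target tool frame [ 0.0044 -0.0011  0.0018] in present [ 0.0044 -0.0011  0.0018]
```

View pics/both7.png

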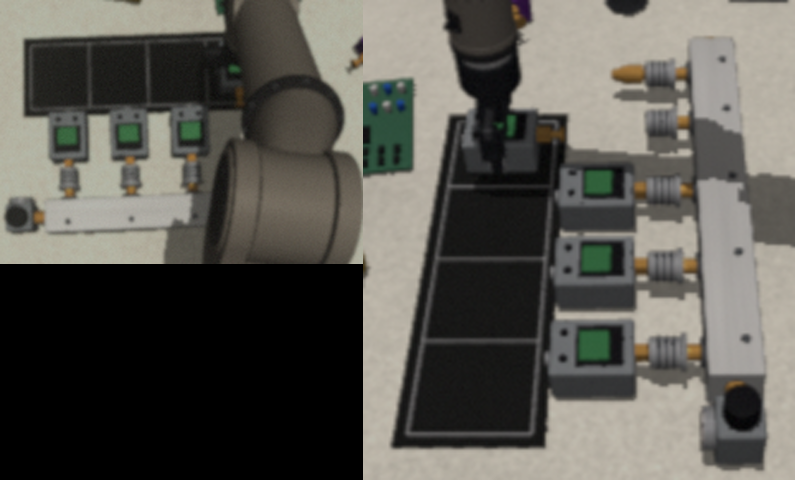

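Module 4 stands in bay 4 in the side crop (500,140). I release, rise, and go over to coupler 3.

Call:
apply_moves(dp=[[0, 0, 0], [0, 0, 0], [0, 0, 0], [0, 0, -0.15], [0, 0, -0.3], [0, 0, -0.3], [0, 0, -0.1], [-0.1, 0.2, 0], [-0.17, 0.36, 0], [-0.17, 0.36, 0], [-0.17, 0.36, 0], [-0.1, 0.25, 0], [-0.06, 0.1, 0], [0, 0, 0]], twist=[[0, 0, 0], [0, 0, 0], [0, 0, 0], [0, 0, 0], [0, 0, 0], [0, 0, 0], [0, 0, 0], [0, 0, 0], [0, 0, 0], [0, 0, 0], [0, 0, 0], [0, 0, 0], [0, 0, 0], [0, 0, 0]], jaw=[0, 0, 0, 0, 0, 0, 0, 0, 0, 0, 0, 0, 0, 0], grip_force=60)

```text
clock: 21.05
tcp_pos: [0.4871, -0.0441, 0.2864]
orientation: [-2.283, 2.15, -0.013]
contact_force: [0.8, 0.6, 1.2]
grip_width: 0.0854
```

```bash
python3 look.py 8; python3 mods.py; python3 - <<'E'
from h import *
from bench import r
o=r.get_obs()
plan(o,man(70,-57.5),.185,MA)
E
```

```text
t 21.15 tcp [489.3 -45.1 286.5] yawx -86.65 F [ 0.5 -0.2 -0.4] w 85.5
tip in manifold 76.73 -59.55 tip z 131.6 tilt [ 0.68 -0.1 ]
top 108 147.5 172.9 wh [31.6 33.9] ang 2.8
top 118 147.1 58.4 wh [28.1 34. ] ang 1.5
top 116 270.9 -154.1 wh [29.  37.5] ang 1.4
side 177 146.9 170.4 wh [30.7 39.4] ang 4.8
side 153 146.4 55.5 wh [32.7 38.2] ang 4.7
side 120 147.2 -60.5 wh [34.9 34.8] ang 3.2
side 102 270.2 -157.7 wh [34.1 34.2] ang 3.2
tool x now [ 0.057 -0.998  0.002] tool z [ 0.0123 -0.0016 -0.9999]
twist deg [-0.7  -0.13 -0.72] scaled [-0.0058 -0.0011 -0.006 ]
world d [  -5.9    1.7 -101.3] scaled in target tool frame [-0.0176  0.048   0.8441] in present [-0.0189  0.0585  0.8435]
```

View pics/both8.png

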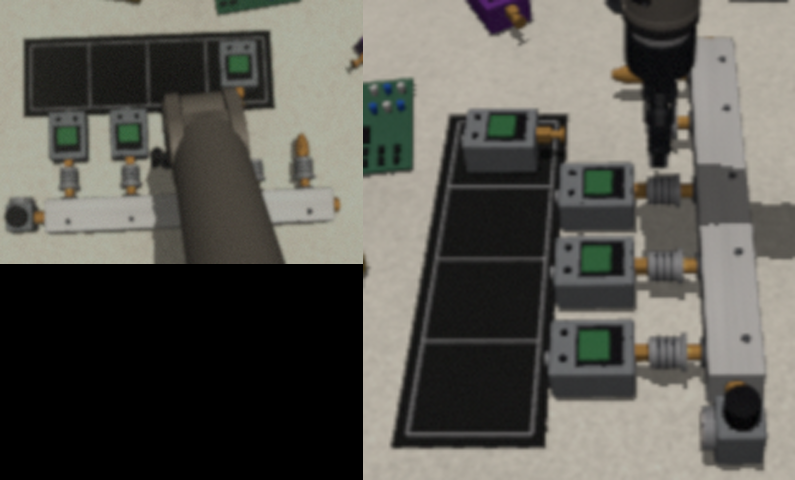

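Module 4's centre comes out about 0.6 mm from the bay 4 centre (averaging both views). Next, coupler 3.

Call:
apply_moves(dp=[[-0.018, 0.05, 0], [0, 0, 0.2], [0, 0, 0.2], [0, 0, 0.1], [0, 0, 0.0]], twist=[[-0.006, -0.001, -0.006], [0, 0, 0], [0, 0, 0], [0, 0, 0], [0, 0, 0]], jaw=[0, 0, 0, 0, 0])

```text
clock: 21.75
tcp_pos: [0.4873, -0.045, 0.2249]
orientation: [-2.297, 2.142, -0.001]
contact_force: [0.7, 0.4, -0.8]
grip_width: 0.0854
```

```bash
python3 - <<'E'
from h import *
from bench import r
o=r.get_obs();sl(o)
plan(o,man(70,-57.5),.185,MA)
E
```

```text
t 21.75 tcp [487.3 -45.  224.9] yawx -86.02 F [ 0.7  0.4 -0.8] w 85.4
tip in manifold 73.11 -58.94 tip z 69.9 tilt [0.06 0.01]
tool x now [ 0.069 -0.998 -0.   ] tool z [ 1.e-03  2.e-04 -1.e+00]
twist deg [-0.06  0.   -0.04] scaled [-0.0005  0.     -0.0004]
world d [ -3.    1.2 -39.9] scaled in target tool frame [-0.0121  0.0246  0.3321] in present [-0.0121  0.0249  0.3321]
```

Call:
apply_moves(dp=[[-0.01, 0.022, 0], [0, 0, 0.1], [0, 0, 0.1], [0, 0, 0.08], [0, 0, 0.04], [0, 0, 0], [0, 0, 0], [0, 0, 0], [0, 0, 0], [0, 0, 0], [0, 0, 0], [0, 0, 0]], twist=[[0, 0, 0], [0, 0, 0], [0, 0, 0], [0, 0, 0], [0, 0, 0], [0, 0, 0], [0, 0, 0], [0, 0, 0], [0, 0, 0], [0, 0, 0], [0, 0, 0], [0, 0, 0]], jaw=[0, 0, 0, 0, 0, 0, 255, 255, 255, 255, 255, 255], grip_force=60)

```text
clock: 22.95
tcp_pos: [0.4859, -0.0439, 0.1856]
orientation: [-2.295, 2.14, -0.005]
contact_force: [1.1, 0.3, -3.0]
grip_width: 0.0331
```

```bash
python3 - <<'E'
from h import *
from bench import r
o=r.get_obs();sl(o)
plan(o,man(70,-57.5),.185,MA)
E
```

```text
t 22.95 tcp [485.9 -43.9 185.6] yawx -86.0 F [ 1.1  0.3 -3. ] w 33.1
tip in manifold 72.36 -57.76 tip z 30.6 tilt [0.26 0.01]
tool x now [ 0.07  -0.998  0.   ] tool z [ 4.6e-03  2.0e-04 -1.0e+00]
twist deg [-0.26 -0.01 -0.02] scaled [-0.0022 -0.0001 -0.0001]
world d [-1.7  0.1 -0.6] scaled in target tool frame [-0.002   0.0138  0.0049] in present [-0.002   0.0138  0.0048]
```

Call:
apply_moves(dp=[[0, 0.04, 0], [0, 0.04, 0], [0, 0.04, 0], [0, 0.04, 0], [0, 0.05, 0], [0, 0.05, 0], [0, 0.05, 0], [0, 0.05, 0], [0, 0.05, 0], [0, 0.06, 0], [0, 0.06, 0], [0, 0.06, 0]], twist=[[-0.004, 0, 0], [-0.004, 0, 0], [-0.004, 0, 0], [-0.004, 0, 0], [-0.006, 0, 0], [-0.006, 0, 0], [-0.006, 0, 0], [-0.006, 0, 0], [-0.006, 0, 0], [-0.009, 0, 0], [-0.009, 0, 0], [-0.009, 0, 0]], jaw=[255, 255, 255, 255, 255, 255, 255, 255, 255, 255, 255, 255])

```text
clock: 24.15
tcp_pos: [0.4694, -0.0464, 0.1861]
orientation: [-2.293, 2.13, 0.003]
contact_force: [29.7, 0.6, -45.5]
grip_width: 0.0333
```

```bash
python3 mods.py | grep -v "top"
```

```text
t 24.15 tcp [469.4 -46.4 186.1] yawx -85.79 F [ 29.7   0.6 -45.5] w 33.3
tip in manifold 56.18 -57.58 tip z 31.1 tilt [0.39 0.59]
side 178 146.7 170.3 wh [33.3 38.8] ang 3.3
side 152 146.5 55.4 wh [32.7 38.2] ang 4.7
side 119 159.1 -60.9 wh [32.  35.8] ang 5.0
side 103 270.0 -157.6 wh [34.4 34.2] ang 3.2
```

Stop reached (16.2 mm travel, 30 N) and the module is out. Releasing, rising, and moving over module 3.

Call:
apply_moves(dp=[[0, 0.04, 0], [0, 0.03, 0], [0, 0, 0], [0, 0, 0], [0, 0, -0.2], [0, 0, -0.25], [0, 0, -0.05], [0, 0, 0]], twist=[[-0.006, 0, 0], [-0.003, 0, 0], [0, 0, 0], [0, 0, 0], [0, 0, 0], [0, 0, 0], [0, 0, 0], [0, 0, 0]], jaw=[0, 0, 0, 0, 0, 0, 0, 0])

```text
clock: 25.05
tcp_pos: [0.4614, -0.0478, 0.2476]
orientation: [2.299, -2.138, -0.024]
contact_force: [0.2, 0.5, 0.6]
grip_width: 0.0855
```

```bash
python3 mods.py;python3 - <<'E'
from h import *
from bench import r
o=r.get_obs();
plan(o,man(163,-57.7),.215,MA)
E
```

```text
t 25.05 tcp [461.4 -47.8 247.6] yawx -85.83 F [0.2 0.5 0.6] w 85.5
tip in manifold 45.07 -58.42 tip z 92.6 tilt [-0.71  0.5 ]
top 108 147.1 173.3 wh [31.3 33.8] ang 3.0
top 117 147.2 58.1 wh [28.1 34. ] ang 1.5
top 118 270.9 -154.4 wh [29.  37.5] ang 1.4
side 178 146.7 170.5 wh [30.7 39.5] ang 4.8
side 153 146.4 55.5 wh [32.7 38.2] ang 4.7
side 120 159.3 -60.8 wh [34.4 34.8] ang 3.2
side 103 270.0 -157.6 wh [34.4 34.2] ang 3.2
tool x now [ 0.073 -0.997 -0.01 ] tool z [-0.0139  0.0089 -0.9999]
twist deg [0.76 0.57 0.16] scaled [0.0063 0.0047 0.0014]
world d [115.8  10.3 -31.6] scaled in target tool frame [-0.0182 -0.9687  0.2632] in present [-0.0128 -0.9722  0.2505]
```

Call:
apply_moves(dp=[[-0.015, -0.15, 0], [0, -0.25, 0], [0, -0.25, 0], [0, -0.18, 0], [0, -0.08, 0], [0, -0.03, 0], [0, 0, 0]], twist=[[0.006, 0.005, 0.001], [0, 0, 0], [0, 0, 0], [0, 0, 0], [0.002, 0, 0], [0.004, 0, 0], [0, 0, 0]], jaw=[0, 0, 0, 0, 0, 0, 0])

```text
clock: 25.85
tcp_pos: [0.5723, -0.0377, 0.2369]
orientation: [2.297, -2.139, -0.002]
contact_force: [-0.0, -0.5, -0.2]
grip_width: 0.0853
```

```bash
python3 - <<'E'
from h import *
from bench import r
o=r.get_obs();sl(o)
plan(o,man(162.2,-57.7),.173,MA)
E
```

```text
t 25.85 tcp [572.3 -37.7 236.9] yawx -85.92 F [-0.  -0.5 -0.2] w 85.3
tip in manifold 157.78 -57.74 tip z 81.9 tilt [-0.17 -0.05]
tool x now [ 0.071 -0.997  0.001] tool z [-3.e-03 -9.e-04 -1.e+00]
twist deg [ 0.17 -0.04  0.06] scaled [ 0.0015 -0.0003  0.0005]
world d [  3.9   0.2 -63.9] scaled in target tool frame [ 0.0006 -0.0329  0.5326] in present [ 2.000e-04 -3.450e-02  5.325e-01]
```

Call:
apply_moves(dp=[[0, -0.033, 0], [0, 0, 0.1], [0, 0, 0.12], [0, 0, 0.12], [0, 0, 0.1], [0, 0, 0.05], [0, 0, 0.01], [0, 0, 0]], twist=[[0.001, 0, 0], [0, 0, 0], [0, 0, 0], [0, 0, 0], [0, 0, 0], [0, 0, 0], [0, 0, 0], [0, 0, 0]], jaw=[0, 0, 0, 0, 0, 0, 0, 0])

```text
clock: 26.65
tcp_pos: [0.5721, -0.0381, 0.1694]
orientation: [2.294, -2.137, -0.007]
contact_force: [1.2, 0.8, 1.2]
grip_width: 0.0853
```

```bash
python3 - <<'E'
from h import *
from bench import r
o=r.get_obs();sl(o)
plan(o,man(162.2,-57.7),.173,MA)
E
```

```text
t 26.65 tcp [572.1 -38.1 169.4] yawx -85.94 F [1.2 0.8 1.2] w 85.3
tip in manifold 156.89 -58.17 tip z 14.4 tilt [-0.43 -0.08]
tool x now [ 0.071 -0.997  0.001] tool z [-0.0074 -0.0014 -1.    ]
twist deg [ 0.43 -0.05  0.04] scaled [ 0.0036 -0.0004  0.0003]
world d [4.1 0.6 3.6] scaled in target tool frame [-0.0028 -0.0346 -0.0297] in present [-0.0027 -0.0344 -0.03  ]
```

Call:
apply_moves(dp=[[0, -0.03, -0.025], [0, 0, 0], [0, 0, 0], [0, 0, 0], [0, 0, 0], [0, 0, 0]], twist=[[0.0035, 0, 0], [0, 0, 0], [0, 0, 0], [0, 0, 0], [0, 0, 0], [0, 0, 0]], jaw=[0, 0, 255, 255, 255, 255], grip_force=25)

```text
clock: 27.25
tcp_pos: [0.5767, -0.0378, 0.1741]
orientation: [-2.297, 2.14, -0.005]
contact_force: [1.3, -0.4, -1.9]
grip_width: 0.0695
```

```bash
python3 - <<'E'
from h import *
from h import _e
from bench import r
o=r.get_obs();sl(o)
d=tip(o)[:2]-MO;ex,ey=_e(MA); off=d@ex-.1622
print(off)
plan(o,bay(3)+off*_e(TA)[0],o['tcp_pos'][2],TA)
E
```

```text
t 27.25 tcp [576.7 -37.8 174.1] yawx -85.94 F [ 1.3 -0.4 -1.9] w 69.5
tip in manifold 163.1 -58.21 tip z 19.1 tilt [ 0.19 -0.05]
0.0009024263792624665
tool x now [ 0.071 -0.997  0.001] tool z [ 3.2e-03 -8.0e-04 -1.0e+00]
twist deg [-0.18 -0.06  0.61] scaled [-0.0015 -0.0005  0.0051]
world d [112.   25.5   0. ] scaled in target tool frame [-0.1564 -0.9443  0.    ] in present [-0.1464 -0.9459  0.0028]
```

Call:
apply_moves(dp=[[-0.007, -0.04, 0], [-0.012, -0.07, 0], [-0.013, -0.08, 0], [-0.013, -0.08, 0], [-0.013, -0.08, 0], [-0.013, -0.08, 0], [-0.013, -0.08, 0], [-0.013, -0.08, 0], [-0.013, -0.08, 0], [-0.013, -0.08, 0], [-0.012, -0.07, 0], [-0.006, -0.03, 0], [-0.003, -0.015, 0], [0, 0, 0]], twist=[[0, 0, 0.001], [0, 0, 0.001], [0, 0, 0.001], [0, 0, 0.001], [0, 0, 0], [0, 0, 0], [0, 0, 0], [0, 0, 0], [0, 0, 0], [0, 0, 0], [0, 0, 0], [0, 0, 0], [0, 0, 0], [0, 0, 0]], jaw=[255, 255, 255, 255, 255, 255, 255, 255, 255, 255, 255, 255, 255, 255])

```text
clock: 28.65
tcp_pos: [0.6672, -0.0223, 0.1763]
orientation: [2.25, -2.13, -0.033]
contact_force: [-0.1, -0.3, 0.7]
grip_width: 0.0698
```

```bash
python3 - <<'E'
from h import *
from h import _e
from bench import r
o=r.get_obs();sl(o)
plan(o,bay(3)+.0009*_e(TA)[0],o['tcp_pos'][2],TA)
E
python3 look.py 9
```

```text
t 28.65 tcp [667.2 -22.3 176.3] yawx -86.83 F [-0.1 -0.3  0.7] w 69.8
tip in manifold 246.83 -50.96 tip z 21.4 tilt [-2.59 -0.95]
tool x now [ 0.055 -0.998  0.014] tool z [-0.0452 -0.0165 -0.9988]
twist deg [ 2.64 -0.8  -0.3 ] scaled [ 0.022  -0.0066 -0.0025]
world d [21.5 10.   0. ] scaled in target tool frame [-0.0725 -0.1835  0.    ] in present [-0.0734 -0.1829 -0.0095]
```

View pics/both9.png

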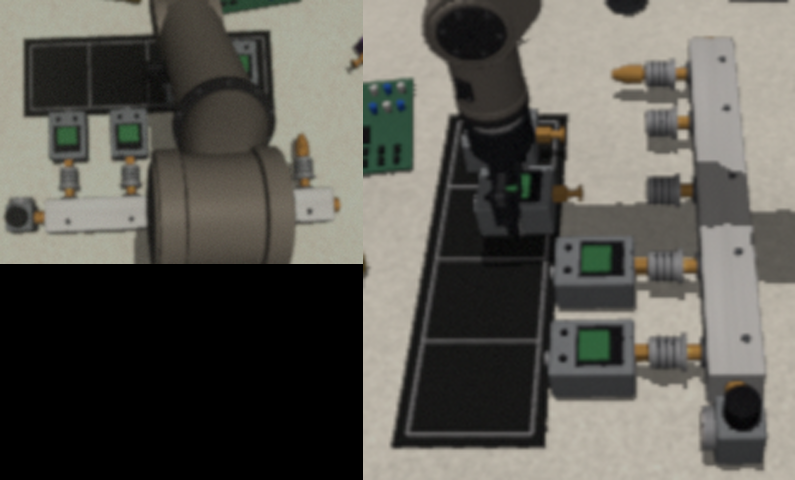

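The move stopped short and tilted 2.6°. Checking the joints.

```bash
python3 - <<'E'
from h import *
from bench import r
o=r.get_obs()
lo=np.array([-2.96,-.34,-1.41,.24,-1.37,.17,-2.96]);hi=np.array([2.96,2.1,1.46,2.44,4.51,1.92,2.96])
print(o['joints'].round(3)); print((o['joints']-lo).round(2),(hi-o['joints']).round(2)); print(o['qvel'].round(3), o['tau'].round(1),o['moment'].round(2))
E
```

```text
[ 0.037  0.741 -0.143  1.688  0.158  0.77  -1.704]
[3.   1.08 1.27 1.45 1.53 0.6  1.26] [2.92 1.36 1.6  0.75 4.35 1.15 4.66]
[ 0.002 -0.001 -0.001  0.    -0.001  0.001  0.   ] [ -0.4 -65.6  -1.3 -20.7   0.   -0.1  -0. ] [0.08 0.1  0.06]
```

No limit is near; the tool simply drifted in tilt during the long uncorrected run. I'll straighten gently and check.

Call:
apply_moves(dp=[[0, 0, 0], [0, 0, 0], [0, 0, 0.006], [0, 0, 0.006]], twist=[[0.008, -0.0025, 0], [0.008, -0.0025, 0], [0.006, -0.001, 0], [0, 0, 0]], jaw=[255, 255, 255, 255])

```text
clock: 29.15
tcp_pos: [0.6668, -0.022, 0.1741]
orientation: [-2.28, 2.157, -0.004]
contact_force: [-5.4, 0.0, 13.4]
grip_width: 0.0698
```

```bash
python3 - <<'E'
from h import *
from h import _e
from bench import r
o=r.get_obs();sl(o)
plan(o,bay(3)+.0009*_e(TA)[0],.1741,TA); print(o['joints'].round(3))
f=r.grab_frame('side'); im=f['color'][130:230,180:300]
cv2.imwrite('pics/z10.png',cv2.cvtColor(cv2.resize(im,None,fx=6,fy=6,interpolation=cv2.INTER_CUBIC),cv2.COLOR_RGB2BGR))
E
```

```text
t 29.15 tcp [666.8 -22.  174.1] yawx -86.84 F [-5.4  0.  13.4] w 69.8
tip in manifold 254.18 -48.57 tip z 19.1 tilt [0.22 0.02]
tool x now [ 0.055 -0.998 -0.   ] tool z [ 3.9e-03  4.0e-04 -1.0e+00]
twist deg [-0.22  0.01 -0.29] scaled [-0.0019  0.0001 -0.0024]
world d [21.9  9.7 -0. ] scaled in target tool frame [-0.0699 -0.187   0.0002] in present [-0.0709 -0.1867  0.0009]
[ 0.046  0.734 -0.152  1.709  0.156  0.706 -1.701]
```

View pics/z10.png

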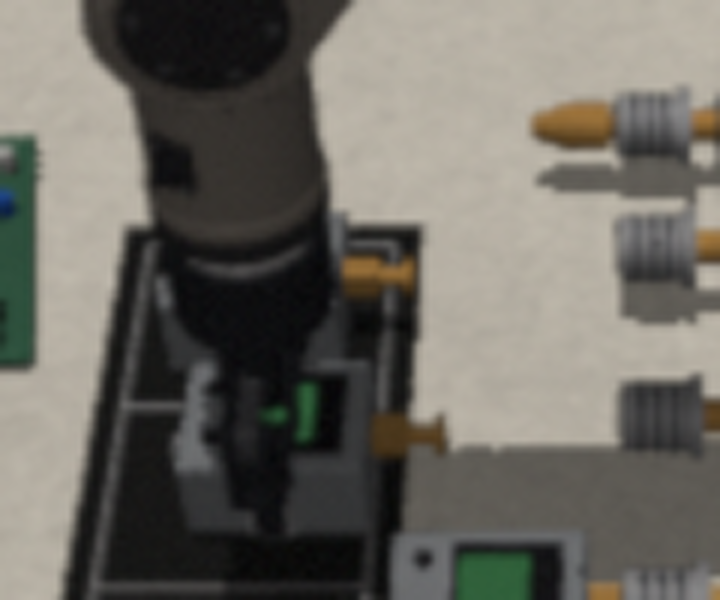

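Call:
apply_moves(dp=[[-0.01, -0.02, -0.005], [-0.015, -0.045, 0], [-0.02, -0.05, 0]], twist=[[-0.001, 0, -0.001], [0, 0, -0.001], [0, 0, 0]], jaw=[255, 255, 255])

```text
clock: 29.5
tcp_pos: [0.6803, -0.016, 0.1743]
orientation: [-2.285, 2.154, -0.001]
contact_force: [0.5, 0.0, -4.3]
grip_width: 0.0692
```

```bash
python3 - <<'E'
from h import *
from h import _e
from bench import r
o=r.get_obs();sl(o)
plan(o,bay(3)+.0009*_e(TA)[0],.1741,TA); print(o['joints'].round(3))
E
```

```text
t 29.5 tcp [680.3 -16.  174.3] yawx -86.62 F [ 0.5  0.  -4.3] w 69.2
tip in manifold 267.72 -43.57 tip z 19.3 tilt [0.08 0.01]
tool x now [ 0.059 -0.998 -0.   ] tool z [ 1.4e-03  2.0e-04 -1.0e+00]
twist deg [-0.08  0.01 -0.07] scaled [-0.0007  0.     -0.0006]
world d [ 8.4  3.8 -0.2] scaled in target tool frame [-0.0271 -0.0714  0.0017] in present [-0.0272 -0.0713  0.0018]
[ 0.037  0.751 -0.152  1.672  0.155  0.729 -1.702]
```

Call:
apply_moves(dp=[[-0.012, -0.035, 0.003], [-0.01, -0.025, 0.002], [-0.003, -0.005, 0], [0, 0, 0], [0, 0, 0], [0, 0, 0], [0, 0, 0], [0, 0, -0.15], [0, 0, -0.3], [0, 0, -0.3], [0, 0, -0.1], [-0.05, 0.2, 0], [-0.1, 0.36, 0], [-0.16, 0.36, 0], [-0.18, 0.36, 0], [-0.15, 0.25, 0], [-0.1, 0.1, 0], [0, 0, 0]], twist=[[0, 0, 0], [0, 0, 0], [0, 0, 0], [0, 0, 0], [0, 0, 0], [0, 0, 0], [0, 0, 0], [0, 0, 0], [0, 0, 0], [0, 0, 0], [0, 0, 0], [0, 0, 0], [0, 0, 0], [0, 0, 0], [0, 0, 0], [0, 0, 0], [0, 0, 0], [0, 0, 0]], jaw=[255, 255, 255, 255, 0, 0, 0, 0, 0, 0, 0, 0, 0, 0, 0, 0, 0, 0])

```text
clock: 31.3
tcp_pos: [0.4828, 0.0672, 0.287]
orientation: [-2.278, 2.149, -0.016]
contact_force: [-0.0, 0.5, -0.1]
grip_width: 0.0856
```

```bash
cat >> h.py <<'E'
def mf(p):
    ex,ey=_e(MA); d=(np.asarray(p)-MO)*1000; return np.round([d@ex,d@ey],1)
E
python3 look.py 11; python3 mods.py; python3 - <<'E'
from h import *
from bench import r
for i in (1,2,3,4): print(i,mf(bay(i)))
o=r.get_obs()
plan(o,man(70,57.5),.185,MA)
E
```

```text
t 31.4 tcp [485.   65.7 287. ] yawx -86.81 F [ 0.4 -1.2  0.1] w 85.1
tip in manifold 80.8 51.41 tip z 132.1 tilt [ 0.9  -0.02]
top 82 146.3 177.6 wh [28.1 31.2] ang 1.5
top 115 273.4 -39.5 wh [29.  34.3] ang 1.4
top 109 271.0 -154.2 wh [29.  34.4] ang 1.4
side 178 146.8 170.3 wh [33.3 38.8] ang 3.3
side 153 146.6 55.5 wh [32.7 38.1] ang 4.7
side 120 272.8 -42.9 wh [34.  37.9] ang 3.3
side 103 270.0 -157.6 wh [34.4 34.2] ang 3.2
1 [277.5 189.6]
2 [276.3  74.6]
3 [275.2 -40.4]
4 [ 274.1 -155.4]
tool x now [ 0.054 -0.999  0.001] tool z [ 1.590e-02 -3.000e-04 -9.999e-01]
twist deg [-0.91 -0.07 -0.94] scaled [-0.0076 -0.0006 -0.0079]
world d [  -9.6    5.9 -101.8] scaled in target tool frame [-0.055   0.0767  0.848 ] in present [-0.0547  0.091   0.8466]
```

View pics/both11.png

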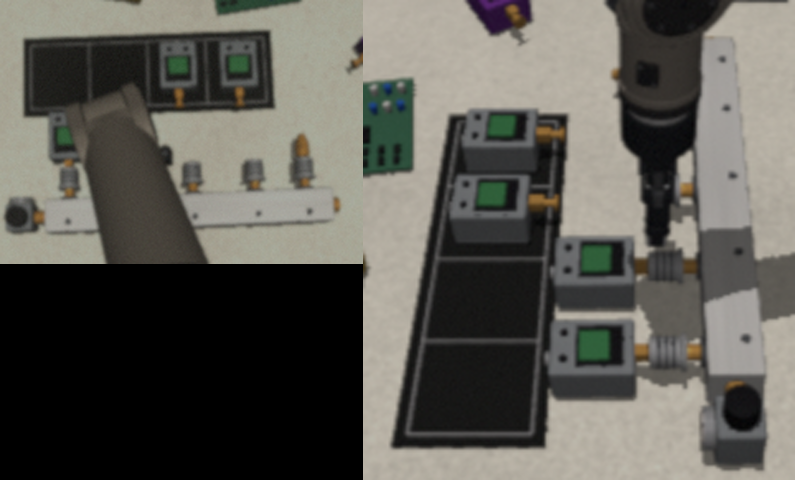

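Module 3 is in bay 3, within about 0.6 mm. On to coupler 2.

Call:
apply_moves(dp=[[-0.055, 0.08, 0], [0, 0, 0.2], [0, 0, 0.2], [0, 0, 0.1], [0, 0, 0.0]], twist=[[-0.008, -0.001, -0.008], [0, 0, 0], [0, 0, 0], [0, 0, 0], [0, 0, 0]], jaw=[0, 0, 0, 0, 0])

```text
clock: 32.0
tcp_pos: [0.4779, 0.0703, 0.2253]
orientation: [-2.296, 2.144, 0.003]
contact_force: [-0.1, -0.3, 0.4]
grip_width: 0.0851
```

```bash
python3 - <<'E'
from h import *
from bench import r
o=r.get_obs();sl(o)
plan(o,man(70.5,57.5),.185,MA)
E
```

```text
t 32.0 tcp [477.9  70.3 225.3] yawx -86.09 F [-0.1 -0.3  0.4] w 85.1
tip in manifold 71.49 56.96 tip z 70.3 tilt [-0.08  0.1 ]
tool x now [ 0.068 -0.998 -0.002] tool z [-0.0014  0.0018 -1.    ]
twist deg [ 0.07  0.11 -0.11] scaled [ 0.0006  0.0009 -0.0009]
world d [ -1.2   0.7 -40.3] scaled in target tool frame [-0.0069  0.0099  0.3357] in present [-0.0062  0.0095  0.3357]
```

Call:
apply_moves(dp=[[-0.006, 0.01, 0], [0, 0, 0.1], [0, 0, 0.1], [0, 0, 0.08], [0, 0, 0.04], [0, 0, 0], [0, 0, 0], [0, 0, 0], [0, 0, 0], [0, 0, 0], [0, 0, 0], [0, 0, 0]], twist=[[0, 0, 0], [0, 0, 0], [0, 0, 0], [0, 0, 0], [0, 0, 0], [0, 0, 0], [0, 0, 0], [0, 0, 0], [0, 0, 0], [0, 0, 0], [0, 0, 0], [0, 0, 0]], jaw=[0, 0, 0, 0, 0, 0, 255, 255, 255, 255, 255, 255], grip_force=60)

```text
clock: 33.2
tcp_pos: [0.478, 0.0706, 0.1861]
orientation: [-2.292, 2.144, -0.0]
contact_force: [0.2, 0.2, -2.8]
grip_width: 0.033
```

```bash
python3 - <<'E'
from h import *
from bench import r
o=r.get_obs();sl(o)
E
```

```text
t 33.2 tcp [478.   70.6 186.1] yawx -86.18 F [ 0.2  0.2 -2.8] w 33.0
tip in manifold 72.04 57.33 tip z 31.1 tilt [0.11 0.11]
```

Call:
apply_moves(dp=[[0, 0.04, 0], [0, 0.04, 0], [0, 0.04, 0], [0, 0.04, 0], [0, 0.05, 0], [0, 0.05, 0], [0, 0.05, 0], [0, 0.05, 0], [0, 0.05, 0], [0, 0.06, 0], [0, 0.06, 0], [0, 0.06, 0]], twist=[[-0.004, 0, 0], [-0.004, 0, 0], [-0.004, 0, 0], [-0.004, 0, 0], [-0.006, 0, 0], [-0.006, 0, 0], [-0.006, 0, 0], [-0.006, 0, 0], [-0.006, 0, 0], [-0.009, 0, 0], [-0.009, 0, 0], [-0.009, 0, 0]], jaw=[255, 255, 255, 255, 255, 255, 255, 255, 255, 255, 255, 255])

```text
clock: 34.4
tcp_pos: [0.4626, 0.0655, 0.1868]
orientation: [-2.28, 2.135, 0.035]
contact_force: [30.2, 0.0, -47.9]
grip_width: 0.0336
```

```bash
python3 mods.py | grep -v "top"
```

```text
t 34.4 tcp [462.6  65.5 186.8] yawx -86.24 F [ 30.2   0.  -47.9] w 33.6
tip in manifold 55.69 57.45 tip z 31.8 tilt [-0.23  1.64]
side 177 146.8 170.4 wh [30.7 39.5] ang 4.8
side 154 160.1 55.5 wh [32.7 38.4] ang 5.1
side 120 272.8 -42.9 wh [34.  37.9] ang 3.3
side 104 270.2 -157.6 wh [34.9 34.2] ang 3.2
```

Stop reached and module 2 is out. Release and rise.

Call:
apply_moves(dp=[[0, 0.04, 0], [0, 0.03, 0], [0, 0, 0], [0, 0, 0], [0, 0, -0.2], [0, 0, -0.25], [0, 0, -0.05], [0, 0, 0]], twist=[[-0.006, 0, 0], [-0.003, 0, 0], [0, 0, 0], [0, 0, 0], [0, 0, 0], [0, 0, 0], [0, 0, 0], [0, 0, 0]], jaw=[0, 0, 0, 0, 0, 0, 0, 0])

```text
clock: 35.3
tcp_pos: [0.4553, 0.0637, 0.2484]
orientation: [-2.291, 2.142, 0.056]
contact_force: [-0.0, -0.0, -0.4]
grip_width: 0.0852
```

```bash
python3 mods.py;python3 - <<'E'
from h import *
from bench import r
o=r.get_obs();
plan(o,man(163.5,57.5),.24,MA)
E
```

```text
t 35.3 tcp [455.3  63.7 248.4] yawx -86.16 F [-0.  -0.  -0.4] w 85.2
tip in manifold 45.48 56.23 tip z 93.5 tilt [-1.3  1.6]
top 107 147.5 173.5 wh [31.5 30.8] ang 2.8
top 113 273.5 -39.4 wh [29.  34.3] ang 1.4
top 112 271.4 -154.1 wh [29.  34.4] ang 1.4
side 178 146.8 170.5 wh [30.7 39.5] ang 4.8
side 154 160.1 55.5 wh [32.7 38.4] ang 5.1
side 121 273.2 -43.1 wh [34.5 34.1] ang 3.2
side 105 269.9 -157.2 wh [34.4 38.3] ang 3.2
tool x now [ 0.067 -0.997 -0.029] tool z [-0.024   0.0278 -0.9993]
twist deg [ 1.26  1.68 -0.15] scaled [ 0.0105  0.014  -0.0013]
world d [114.3  13.9  -7.4] scaled in target tool frame [-0.0484 -0.9578  0.0619] in present [-0.0494 -0.9589  0.0422]
```

Call:
apply_moves(dp=[[0, 0, 0], [-0.03, -0.15, 0], [-0.015, -0.25, 0], [0, -0.25, 0], [0, -0.18, 0], [0, -0.08, 0], [0, -0.03, 0], [0, 0, 0]], twist=[[0.01, 0.014, -0.001], [0, 0, 0], [0, 0, 0], [0, 0, 0], [0, 0, 0], [0.002, 0, 0], [0.004, 0, 0], [0, 0, 0]], jaw=[0, 0, 0, 0, 0, 0, 0, 0])

```text
clock: 36.2
tcp_pos: [0.5654, 0.077, 0.2365]
orientation: [2.295, -2.135, -0.001]
contact_force: [0.1, -0.2, 0.8]
grip_width: 0.0853
```

```bash
python3 - <<'E'
from h import *
from bench import r
o=r.get_obs();sl(o)
plan(o,man(163.5,57.5),.174,MA)
E
```

```text
t 36.2 tcp [565.4  77.  236.5] yawx -85.87 F [ 0.1 -0.2  0.8] w 85.3
tip in manifold 158.63 56.57 tip z 81.5 tilt [-0.28 -0.27]
tool x now [ 0.072 -0.997  0.004] tool z [-0.0048 -0.0047 -1.    ]
twist deg [ 0.29 -0.25  0.11] scaled [ 0.0024 -0.0021  0.0009]
world d [  4.1   0.5 -62.5] scaled in target tool frame [-0.0022 -0.034   0.5208] in present [-0.0044 -0.0367  0.5206]
```

Call:
apply_moves(dp=[[-0.003, -0.034, 0], [0, 0, 0.1], [0, 0, 0.12], [0, 0, 0.12], [0, 0, 0.08], [0, 0, 0.03], [0, -0.03, 0], [0, 0, 0]], twist=[[0.002, -0.002, 0.001], [0, 0, 0], [0, 0, 0], [0, 0, 0], [0, 0, 0], [0, 0, 0], [0.003, 0, 0], [0, 0, 0]], jaw=[0, 0, 0, 0, 0, 0, 0, 0])

```text
clock: 37.0
tcp_pos: [0.5695, 0.0775, 0.1757]
orientation: [2.298, -2.141, 0.001]
contact_force: [-0.4, 0.7, 0.5]
grip_width: 0.0853
```

```bash
python3 - <<'E'
from h import *
from bench import r
o=r.get_obs();sl(o)
plan(o,man(163.5,57.5),.174,MA)
E
```

```text
t 37.0 tcp [569.5  77.5 175.7] yawx -85.94 F [-0.4  0.7  0.5] w 85.3
tip in manifold 163.51 57.38 tip z 20.7 tilt [ 0.01 -0.04]
tool x now [ 0.071 -0.997  0.001] tool z [ 2.e-04 -8.e-04 -1.e+00]
twist deg [-0.01 -0.05  0.04] scaled [-0.     -0.0004  0.0003]
world d [ 0.  -0.  -1.7] scaled in target tool frame [ 0.0001 -0.      0.0143] in present [ 0.     -0.      0.0143]
```

Aligned exactly. Closing on the box, then half of the slide.

Call:
apply_moves(dp=[[0, 0, 0], [0, 0, 0], [0, 0, 0], [0, 0, 0]], twist=[[0, 0, 0], [0, 0, 0], [0, 0, 0], [0, 0, 0]], jaw=[255, 255, 255, 255], grip_force=25)

```text
clock: 37.4
tcp_pos: [0.5697, 0.0774, 0.1765]
orientation: [-2.298, 2.141, -0.002]
contact_force: [-0.6, 0.5, -2.2]
grip_width: 0.0696
```

```bash
python3 - <<'E'
from h import *
from h import _e
from bench import r
o=r.get_obs();sl(o)
plan(o,bay(2)+_e(TA)[0]*(mf(tip(o)[:2])[0]-163.5)/1000,o['tcp_pos'][2],TA)
E
```

```text
t 37.4 tcp [569.7  77.4 176.5] yawx -85.96 F [-0.6  0.5 -2.2] w 69.6
tip in manifold 163.98 57.28 tip z 21.5 tilt [ 0.08 -0.04]
tool x now [ 0.07  -0.998  0.001] tool z [ 1.4e-03 -6.0e-04 -1.0e+00]
twist deg [-0.08 -0.04  0.59] scaled [-0.0006 -0.0003  0.0049]
world d [111.6  25.1   0. ] scaled in target tool frame [-0.1526 -0.9408  0.    ] in present [-0.143  -0.9423  0.0011]
```

Call:
apply_moves(dp=[[-0.007, -0.04, 0.003], [-0.012, -0.07, 0], [-0.012, -0.07, 0], [-0.012, -0.07, 0], [-0.012, -0.07, 0], [-0.012, -0.06, 0]], twist=[[0, 0, 0.001], [0, 0, 0.001], [0, 0, 0.001], [0, 0, 0.001], [0, 0, 0], [0, 0, 0]], jaw=[255, 255, 255, 255, 255, 255])

```text
clock: 38.0
tcp_pos: [0.6151, 0.0882, 0.1764]
orientation: [2.284, -2.148, -0.003]
contact_force: [-4.1, -1.1, 3.0]
grip_width: 0.0697
```

```bash
python3 - <<'E'
from h import *
from h import _e
from bench import r
o=r.get_obs();sl(o)
plan(o,bay(2)+_e(TA)[0]*.0005,.1763,TA)
E
```

```text
t 38.0 tcp [615.1  88.2 176.4] yawx -86.49 F [-4.1 -1.1  3. ] w 69.7
tip in manifold 208.9 64.55 tip z 21.4 tilt [-0.3  -0.18]
tool x now [ 0.061 -0.998  0.003] tool z [-0.0053 -0.0032 -1.    ]
twist deg [ 0.32 -0.17  0.06] scaled [ 0.0026 -0.0014  0.0005]
world d [66.2 14.3 -0.1] scaled in target tool frame [-0.0854 -0.5582  0.0009] in present [-0.0848 -0.5583 -0.0024]
```

Call:
apply_moves(dp=[[-0.01, -0.06, 0], [-0.011, -0.07, 0], [-0.011, -0.07, 0], [-0.011, -0.07, 0], [-0.011, -0.07, 0]], twist=[[0.002, -0.001, 0], [0.001, 0, 0], [0.001, 0, 0], [0.001, 0, 0], [0.001, 0, 0]], jaw=[255, 255, 255, 255, 255])

```text
clock: 38.5
tcp_pos: [0.658, 0.0982, 0.1763]
orientation: [-2.287, 2.15, -0.006]
contact_force: [-3.6, -0.7, 3.0]
grip_width: 0.0697
```

```bash
python3 - <<'E'
from h import *
from h import _e
from bench import r
o=r.get_obs();sl(o)
plan(o,bay(2)+_e(TA)[0]*.0005,.1763,TA)
E
```

```text
t 38.5 tcp [658.   98.2 176.3] yawx -86.48 F [-3.6 -0.7  3. ] w 69.7
tip in manifold 254.02 71.71 tip z 21.3 tilt [ 0.27 -0.04]
tool x now [ 0.061 -0.998  0.001] tool z [ 4.7e-03 -7.0e-04 -1.0e+00]
twist deg [-0.27 -0.06  0.07] scaled [-0.0022 -0.0005  0.0006]
world d [23.3  4.4  0. ] scaled in target tool frame [-0.0245 -0.196  -0.0003] in present [-0.0243 -0.196   0.0006]
```

Call:
apply_moves(dp=[[-0.008, -0.06, 0], [-0.008, -0.06, 0], [-0.004, -0.04, 0], [-0.002, -0.02, 0], [0, 0, 0]], twist=[[-0.001, 0, 0], [-0.001, 0, 0], [0, 0, 0], [0, 0, 0], [0, 0, 0]], jaw=[255, 255, 255, 255, 255])

```text
clock: 39.0
tcp_pos: [0.6827, 0.1029, 0.1762]
orientation: [-2.288, 2.152, -0.002]
contact_force: [-1.2, -0.3, 0.7]
grip_width: 0.0695
```

```bash
python3 - <<'E'
from h import *
from h import _e
from bench import r
o=r.get_obs();sl(o)
plan(o,bay(2)+_e(TA)[0]*.0005,.1763,TA)
E
```

```text
t 39.0 tcp [682.7 102.9 176.2] yawx -86.48 F [-1.2 -0.3  0.7] w 69.5
tip in manifold 278.5 74.75 tip z 21.2 tilt [ 0.1  -0.03]
tool x now [ 0.061 -0.998  0.001] tool z [ 1.7e-03 -5.0e-04 -1.0e+00]
twist deg [-0.1  -0.03  0.07] scaled [-0.0008 -0.0003  0.0006]
world d [-1.4 -0.4  0.1] scaled in target tool frame [ 0.0023  0.0115 -0.0006] in present [ 0.0023  0.0115 -0.0006]
```

Call:
apply_moves(dp=[[0.002, 0.014, 0], [0, 0, 0], [0, 0, 0], [0, 0, 0], [0, 0, 0], [0, 0, -0.15], [0, 0, -0.3], [0, 0, -0.3], [0, 0, -0.1], [-0.05, 0.2, 0], [-0.12, 0.36, 0], [-0.18, 0.36, 0], [-0.18, 0.36, 0], [-0.15, 0.27, 0], [-0.1, 0.13, 0], [0, 0, 0]], twist=[[0, 0, 0], [0, 0, 0], [0, 0, 0], [0, 0, 0], [0, 0, 0], [0, 0, 0], [0, 0, 0], [0, 0, 0], [0, 0, 0], [0, 0, 0], [0, 0, 0], [0, 0, 0], [0, 0, 0], [0, 0, 0], [0, 0, 0], [0, 0, 0]], jaw=[255, 255, 0, 0, 0, 0, 0, 0, 0, 0, 0, 0, 0, 0, 0, 0], grip_force=60)

```text
clock: 40.6
tcp_pos: [0.4677, 0.1848, 0.2885]
orientation: [-2.277, 2.146, -0.018]
contact_force: [0.6, 0.5, -0.4]
grip_width: 0.0857
```

```bash
python3 look.py 12; python3 mods.py; python3 - <<'E'
from h import *
from bench import r
o=r.get_obs()
plan(o,man(70,172.5),.185,MA)
E
```

```text
t 40.7 tcp [470.1 183.2 288.5] yawx -86.81 F [ 0.2 -0.1  0.1] w 85.7
tip in manifold 74.71 169.9 tip z 133.5 tilt [1.06 0.07]
top 75 149.5 166.1 wh [33.8 24.6] ang 28.8
top 114 274.7 76.0 wh [29.  34.6] ang 1.5
top 114 273.3 -39.3 wh [29.  34.3] ang 1.4
top 110 271.5 -154.1 wh [29.  34.5] ang 1.4
side 178 146.8 170.5 wh [30.7 39.5] ang 4.8
side 152 274.2 73.6 wh [34.3 40.1] ang 3.3
side 119 272.9 -43.1 wh [34.1 34.1] ang 3.2
side 103 270.0 -157.6 wh [34.4 34.2] ang 3.2
tool x now [ 0.053 -0.999 -0.   ] tool z [ 0.0187  0.0011 -0.9998]
twist deg [-1.07 -0.   -0.98] scaled [-0.0089 -0.     -0.0081]
world d [  -3.1    3.3 -103.2] scaled in target tool frame [-0.0294  0.0242  0.8599] in present [-0.0289  0.0408  0.8593]
```

View pics/both12.png

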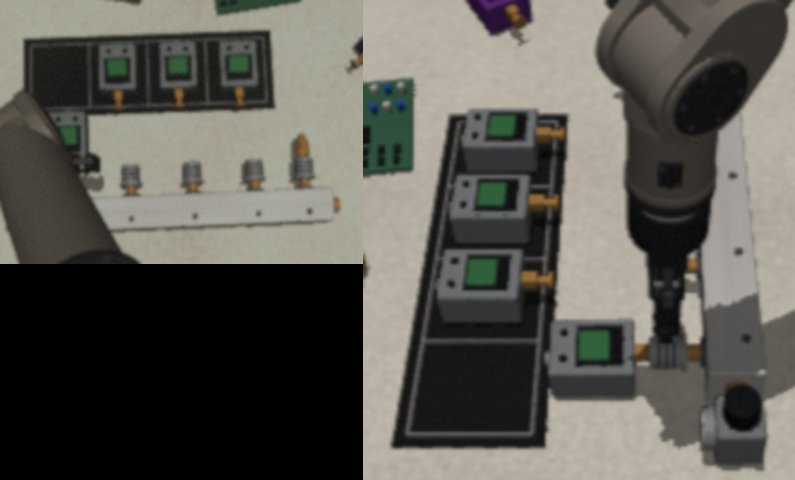

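Module 2 is in bay 2, within about 1.4 mm. Coupler 1 next.

Call:
apply_moves(dp=[[-0.029, 0.025, 0], [0, 0, 0.2], [0, 0, 0.2], [0, 0, 0.1], [0, 0, 0.0]], twist=[[-0.009, 0, -0.008], [0, 0, 0], [0, 0, 0], [0, 0, 0], [0, 0, 0]], jaw=[0, 0, 0, 0, 0])

```text
clock: 41.3
tcp_pos: [0.4726, 0.1838, 0.2269]
orientation: [-2.292, 2.148, 0.001]
contact_force: [0.6, 0.7, -0.8]
grip_width: 0.0852
```

```bash
python3 - <<'E'
from h import *
from bench import r
o=r.get_obs();sl(o)
plan(o,man(70.5,172.5),.185,MA)
E
```

```text
t 41.3 tcp [472.6 183.8 226.9] yawx -86.26 F [ 0.6  0.7 -0.8] w 85.2
tip in manifold 74.33 170.37 tip z 71.9 tilt [-0.01  0.04]
tool x now [ 0.065 -0.998 -0.001] tool z [-2.e-04  6.e-04 -1.e+00]
twist deg [ 0.01  0.04 -0.28] scaled [ 0.0001  0.0003 -0.0024]
world d [ -4.    2.  -41.9] scaled in target tool frame [-0.0186  0.0321  0.349 ] in present [-0.0182  0.0321  0.3491]
```

Call:
apply_moves(dp=[[-0.018, 0.03, 0], [0, 0, 0.1], [0, 0, 0.1], [0, 0, 0.09], [0, 0, 0.04], [0, 0, 0], [0, 0, 0], [0, 0, 0], [0, 0, 0], [0, 0, 0], [0, 0, 0], [0, 0, 0]], twist=[[0, 0, -0.002], [0, 0, 0], [0, 0, 0], [0, 0, 0], [0, 0, 0], [0, 0, 0], [0, 0, 0], [0, 0, 0], [0, 0, 0], [0, 0, 0], [0, 0, 0], [0, 0, 0]], jaw=[0, 0, 0, 0, 0, 0, 255, 255, 255, 255, 255, 255], grip_force=60)

```text
clock: 42.5
tcp_pos: [0.4702, 0.1855, 0.1865]
orientation: [-2.294, 2.143, -0.002]
contact_force: [0.5, 0.5, -5.0]
grip_width: 0.0329
```

```bash
python3 - <<'E'
from h import *
from bench import r
o=r.get_obs();sl(o)
E
```

```text
t 42.5 tcp [470.2 185.5 186.5] yawx -86.12 F [ 0.5  0.5 -5. ] w 32.9
tip in manifold 72.49 172.35 tip z 31.5 tilt [0.15 0.07]
```

Call:
apply_moves(dp=[[0, 0.04, 0], [0, 0.04, 0], [0, 0.04, 0], [0, 0.04, 0], [0, 0.05, 0], [0, 0.05, 0], [0, 0.05, 0], [0, 0.05, 0], [0, 0.05, 0], [0, 0.06, 0], [0, 0.06, 0], [0, 0.06, 0]], twist=[[-0.004, 0, 0], [-0.004, 0, 0], [-0.004, 0, 0], [-0.004, 0, 0], [-0.006, -0.001, 0], [-0.006, -0.001, 0], [-0.006, -0.001, 0], [-0.006, -0.001, 0], [-0.006, -0.001, 0], [-0.009, -0.001, 0], [-0.009, -0.001, 0], [-0.009, -0.001, 0]], jaw=[255, 255, 255, 255, 255, 255, 255, 255, 255, 255, 255, 255])

```text
clock: 43.7
tcp_pos: [0.4569, 0.1766, 0.1873]
orientation: [-2.267, 2.136, 0.077]
contact_force: [32.2, 2.4, -46.6]
grip_width: 0.0327
```

```bash
python3 mods.py | grep -v "top"
```

```text
t 43.7 tcp [456.9 176.6 187.3] yawx -86.61 F [ 32.2   2.4 -46.6] w 32.7
tip in manifold 55.93 172.48 tip z 32.5 tilt [-1.04  2.99]
side 186 160.3 170.6 wh [33.1 39.5] ang 5.2
side 151 274.1 73.5 wh [34.3 40.1] ang 3.3
side 119 272.9 -43.1 wh [34.1 34.1] ang 3.2
side 103 270.0 -157.6 wh [34.4 34.2] ang 3.2
```

Call:
apply_moves(dp=[[0, 0.04, 0], [0, 0.03, 0], [0, 0, 0], [0, 0, 0], [0, 0, -0.2], [0, 0, -0.25], [0, 0, -0.05], [0, 0, 0]], twist=[[-0.004, 0, 0], [0, 0, 0], [0, 0, 0], [0, 0, 0], [0, 0, 0], [0.007, 0.012, 0], [0.007, 0.012, 0], [0, 0, 0]], jaw=[0, 0, 0, 0, 0, 0, 0, 0])

```text
clock: 44.6
tcp_pos: [0.4506, 0.1733, 0.2491]
orientation: [-2.281, 2.148, -0.007]
contact_force: [-0.6, -0.4, -1.0]
grip_width: 0.0854
```

```bash
python3 mods.py;python3 look.py 13; python3 - <<'E'
from h import *
from bench import r
o=r.get_obs();
plan(o,man(163.4,172.5),.24,MA)
E
```

```text
t 44.6 tcp [450.6 173.3 249.1] yawx -86.55 F [-0.6 -0.4 -1. ] w 85.4
tip in manifold 53.07 161.78 tip z 94.1 tilt [0.52 0.17]
top 100 162.3 171.1 wh [31.7 34. ] ang 2.8
top 116 275.0 75.9 wh [29.  34.6] ang 1.5
top 111 273.9 -39.6 wh [29.  34.3] ang 1.4
top 110 271.3 -153.9 wh [29.  34.4] ang 1.4
side 184 160.2 170.9 wh [33.1 39.6] ang 5.2
side 149 274.0 73.5 wh [34.3 36.7] ang 3.3
side 119 272.9 -43.1 wh [34.1 34.1] ang 3.2
side 103 270.0 -157.6 wh [34.4 34.2] ang 3.2
tool x now [ 0.059 -0.998 -0.003] tool z [ 0.0056  0.0029 -1.    ]
twist deg [-0.33  0.14 -0.61] scaled [-0.0028  0.0012 -0.0051]
world d [110.8  19.4  -7.5] scaled in target tool frame [-0.0962 -0.9326  0.0622] in present [-0.106  -0.9311  0.0678]
```

View pics/both13.png

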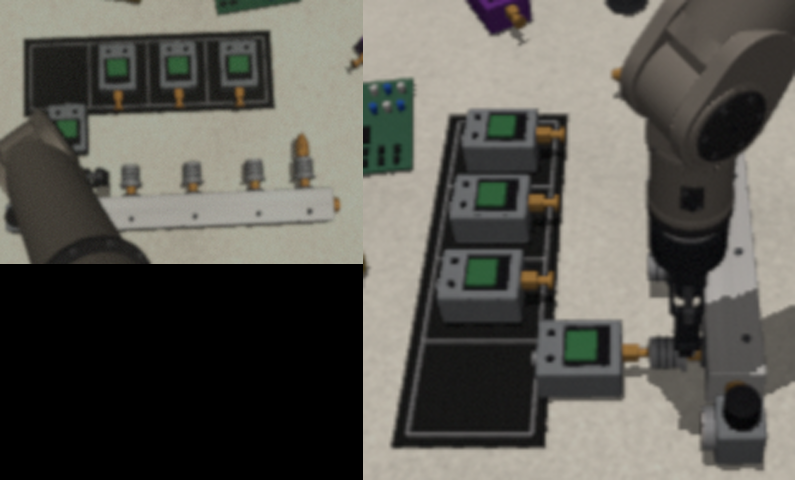

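Call:
apply_moves(dp=[[-0.03, -0.15, 0], [-0.05, -0.25, 0], [-0.02, -0.25, 0], [0, -0.18, 0], [0, -0.06, 0], [0, -0.02, 0], [0, 0, 0]], twist=[[-0.003, 0.001, -0.005], [0, 0, 0], [0, 0, 0], [0, 0, 0], [0.002, 0, 0], [0.004, 0, 0], [0, 0, 0]], jaw=[0, 0, 0, 0, 0, 0, 0])

```text
clock: 45.5
tcp_pos: [0.5584, 0.1914, 0.2389]
orientation: [2.297, -2.139, -0.0]
contact_force: [-1.1, 0.4, 0.7]
grip_width: 0.0852
```

```bash
python3 - <<'E'
from h import *
from bench import r
o=r.get_obs();sl(o)
plan(o,man(163.4,172.7),.174,MA)
E
```

```text
t 45.5 tcp [558.4 191.4 238.9] yawx -85.92 F [-1.1  0.4  0.7] w 85.2
tip in manifold 160.02 171.52 tip z 83.9 tilt [-0.14 -0.14]
tool x now [ 0.071 -0.997  0.002] tool z [-0.0025 -0.0025 -1.    ]
twist deg [ 0.15 -0.13  0.06] scaled [ 0.0013 -0.0011  0.0005]
world d [  2.9   1.  -64.9] scaled in target tool frame [-0.0069 -0.0248  0.5411] in present [-0.0081 -0.0262  0.5411]
```

Call:
apply_moves(dp=[[-0.007, -0.025, 0], [0, 0, 0.1], [0, 0, 0.12], [0, 0, 0.12], [0, 0, 0.09], [0, 0, 0.04], [0, -0.03, 0], [0, 0, 0]], twist=[[0.001, -0.001, 0], [0, 0, 0], [0, 0, 0], [0, 0, 0], [0, 0, 0], [0, 0, 0], [0.003, 0, 0], [0, 0, 0]], jaw=[0, 0, 0, 0, 0, 0, 0, 0])

```text
clock: 46.3
tcp_pos: [0.5612, 0.1926, 0.1756]
orientation: [2.301, -2.138, 0.002]
contact_force: [-0.1, -0.5, -0.1]
grip_width: 0.0852
```

```bash
python3 - <<'E'
from h import *
from bench import r
o=r.get_obs();sl(o)
plan(o,man(163.4,172.7),.174,MA)
E
```

```text
t 46.3 tcp [561.2 192.6 175.6] yawx -85.79 F [-0.1 -0.5 -0.1] w 85.2
tip in manifold 163.39 172.62 tip z 20.6 tilt [ 0.04 -0.09]
tool x now [ 0.073 -0.997  0.002] tool z [ 7.0e-04 -1.6e-03 -1.0e+00]
twist deg [-0.03 -0.09  0.19] scaled [-0.0003 -0.0008  0.0016]
world d [ 0.1 -0.2 -1.6] scaled in target tool frame [ 0.0014 -0.0009  0.013 ] in present [ 0.0014 -0.0008  0.013 ]
```

Call:
apply_moves(dp=[[0, 0, 0], [0, 0, 0], [0, 0, 0], [0, 0, 0]], twist=[[0, 0, 0.001], [0, 0, 0], [0, 0, 0], [0, 0, 0]], jaw=[255, 255, 255, 255], grip_force=25)

```text
clock: 46.7
tcp_pos: [0.5615, 0.1925, 0.1764]
orientation: [-2.298, 2.141, -0.004]
contact_force: [0.8, -0.9, -3.4]
grip_width: 0.0696
```

```bash
python3 - <<'E'
from h import *
from h import _e
from bench import r
o=r.get_obs();sl(o)
plan(o,bay(1)+_e(TA)[0]*(mf(tip(o)[:2])[0]-163.4)/1000,o['tcp_pos'][2],TA)
E
```

```text
t 46.7 tcp [561.5 192.5 176.4] yawx -85.94 F [ 0.8 -0.9 -3.4] w 69.6
tip in manifold 163.93 172.54 tip z 21.4 tilt [ 0.11 -0.07]
tool x now [ 0.071 -0.997  0.001] tool z [ 0.002  -0.0012 -1.    ]
twist deg [-0.11 -0.08  0.61] scaled [-0.0009 -0.0007  0.0051]
world d [112.9  24.8   0. ] scaled in target tool frame [-0.1496 -0.9515  0.    ] in present [-0.1395 -0.953   0.0016]
```

Call:
apply_moves(dp=[[-0.007, -0.04, 0.003], [-0.012, -0.07, 0], [-0.012, -0.07, 0], [-0.012, -0.07, 0], [-0.012, -0.07, 0], [-0.012, -0.06, 0]], twist=[[0, 0, 0.001], [0, 0, 0.001], [0, 0, 0.001], [0.001, 0, 0.001], [0.001, 0, 0], [0.001, 0, 0]], jaw=[255, 255, 255, 255, 255, 255])

```text
clock: 47.3
tcp_pos: [0.6086, 0.2041, 0.1761]
orientation: [-2.288, 2.15, -0.009]
contact_force: [-2.6, 0.1, 1.8]
grip_width: 0.0696
```

```bash
python3 - <<'E'
from h import *
from h import _e
from bench import r
o=r.get_obs();sl(o)
plan(o,bay(1)+_e(TA)[0]*.0005,.1762,TA)
E
```

```text
t 47.3 tcp [608.6 204.1 176.1] yawx -86.44 F [-2.6  0.1  1.8] w 69.6
tip in manifold 212.27 180.64 tip z 21.1 tilt [ 0.33 -0.11]
tool x now [ 0.062 -0.998  0.002] tool z [ 0.0057 -0.002  -1.    ]
twist deg [-0.32 -0.13  0.11] scaled [-0.0027 -0.0011  0.0009]
world d [65.8 13.2  0.1] scaled in target tool frame [-0.0769 -0.5541 -0.0008] in present [-0.0758 -0.5543  0.0021]
```

Call:
apply_moves(dp=[[-0.008, -0.06, 0], [-0.01, -0.07, 0], [-0.01, -0.07, 0], [-0.01, -0.07, 0], [-0.01, -0.07, 0]], twist=[[-0.002, -0.001, 0], [0, 0, 0.001], [0, 0, 0], [0, 0, 0], [0, 0, 0]], jaw=[255, 255, 255, 255, 255])

```text
clock: 47.8
tcp_pos: [0.6523, 0.2131, 0.1761]
orientation: [-2.287, 2.154, -0.001]
contact_force: [-1.8, 0.3, -0.0]
grip_width: 0.0696
```

```bash
python3 - <<'E'
from h import *
from h import _e
from bench import r
o=r.get_obs();sl(o)
plan(o,bay(1)+_e(TA)[0]*.0005,.1762,TA)
E
```

```text
t 47.8 tcp [652.3 213.1 176.1] yawx -86.58 F [-1.8  0.3 -0. ] w 69.6
tip in manifold 255.73 186.93 tip z 21.1 tilt [ 0.03 -0.01]
tool x now [ 0.06  -0.998  0.   ] tool z [ 5.e-04 -2.e-04 -1.e+00]
twist deg [-0.03 -0.01 -0.03] scaled [-0.0002 -0.0001 -0.0002]
world d [22.1  4.2  0.1] scaled in target tool frame [-0.0237 -0.1858 -0.0005] in present [-0.0238 -0.1858 -0.0004]
```

Call:
apply_moves(dp=[[-0.008, -0.06, 0], [-0.008, -0.055, 0], [-0.004, -0.035, 0], [-0.002, -0.015, 0], [0, 0, 0]], twist=[[0, 0, 0], [0, 0, 0], [0, 0, 0], [0, 0, 0], [0, 0, 0]], jaw=[255, 255, 255, 255, 255])

```text
clock: 48.3
tcp_pos: [0.6747, 0.2174, 0.1761]
orientation: [-2.286, 2.154, -0.001]
contact_force: [-0.2, 0.0, -0.6]
grip_width: 0.0697
```

```bash
python3 - <<'E'
from h import *
from h import _e
from bench import r
o=r.get_obs();sl(o)
plan(o,bay(1)+_e(TA)[0]*.0005,.1762,TA)
E
```

```text
t 48.3 tcp [674.7 217.4 176.1] yawx -86.61 F [-0.2  0.  -0.6] w 69.7
tip in manifold 278.42 189.66 tip z 21.1 tilt [ 0.04 -0.  ]
tool x now [ 0.059 -0.998  0.   ] tool z [ 8.e-04 -0.e+00 -1.e+00]
twist deg [-0.04 -0.   -0.06] scaled [-0.0004 -0.     -0.0005]
world d [-0.3 -0.1  0.1] scaled in target tool frame [ 0.0008  0.0026 -0.0007] in present [ 0.0008  0.0026 -0.0007]
```

Module 1 is at its target. Releasing, rising, and moving clear to the right for the final check.

Call:
apply_moves(dp=[[0, 0, 0], [0, 0, 0], [0, 0, 0], [0, 0, -0.15], [0, 0, -0.3], [0, 0, -0.4], [0, 0, -0.3], [0.1, 0.2, 0], [0.2, 0.3, 0], [0.3, 0.25, 0], [0.35, 0.2, 0], [0.38, 0.15, 0], [0.4, 0.1, 0], [0.4, 0.1, 0], [0.4, 0.1, 0], [0.4, 0.1, 0], [0.4, 0.1, 0], [0.35, 0, 0], [0.1, 0, 0], [0, 0, 0]], twist=[[0, 0, 0], [0, 0, 0], [0, 0, 0], [0, 0, 0], [0, 0, 0], [0, 0, 0], [0, 0, 0], [0, 0, 0], [0, 0, 0], [0, 0, 0], [0, 0, 0], [0, 0, 0], [0, 0, 0], [0, 0, 0], [0, 0, 0], [0, 0, 0], [0, 0, 0], [0, 0, 0], [0, 0, 0], [0, 0, 0]], jaw=[0, 0, 0, 0, 0, 0, 0, 0, 0, 0, 0, 0, 0, 0, 0, 0, 0, 0, 0, 0])

```text
clock: 50.3
tcp_pos: [0.506, -0.2564, 0.3414]
orientation: [-2.273, 2.13, -0.039]
contact_force: [-0.3, 1.0, 0.1]
grip_width: 0.0853
```

```bash
python3 look.py 14; python3 mods.py; python3 - <<'E'
from h import *
a=np.load('pics/top14.npz')['color'];cv2.imwrite('pics/topfull14.png',a[...,::-1])
E
```

```text
t 50.4 tcp [ 506.5 -253.8  341.1] yawx -86.07 F [-0.4 -0.1 -0.5] w 85.1
tip in manifold 83.06 -268.51 tip z 186.2 tilt [2.06 0.19]
top 103 275.4 190.9 wh [32.2 34.4] ang 2.9
top 114 275.0 75.9 wh [29.  34.6] ang 1.5
top 113 273.2 -39.3 wh [29.  34.3] ang 1.5
top 112 271.3 -154.2 wh [29.  34.5] ang 1.4
side 178 274.9 188.0 wh [34.6 35. ] ang 3.3
side 153 274.2 73.7 wh [34.3 40.1] ang 3.0
side 121 273.2 -43.1 wh [34.5 34.1] ang 3.2
side 104 269.9 -157.4 wh [34.4 38.3] ang 3.2
```

View pics/both14.png

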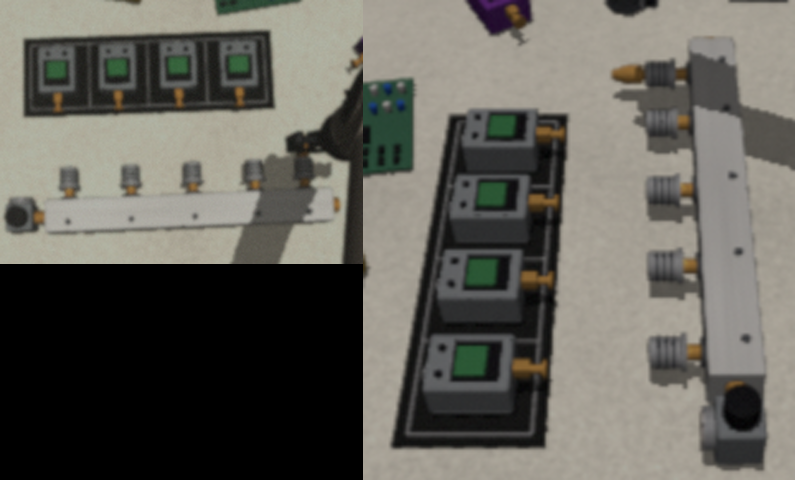

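View pics/topfull14.png

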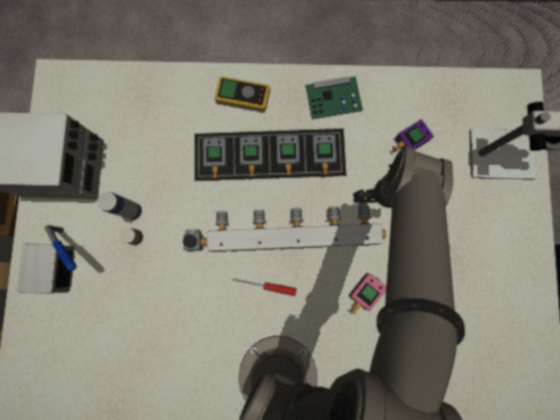

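All four modules sit in their bays, and every sleeve is forward. An independent check with box-top outlines from depth, against the bay centres as seen in each view:

```bash
python3 - <<'E'
from h import *
from h import _e
ex,ey=_e(TA)
cen={'top':np.array([.683,.045])+(.002*ex+.0024*ey),'side':np.array([.683,.045])+(.001*ex-.0024*ey)}
for n in('top','side'):
    f=dict(np.load(f'pics/{n}14.npz'));w=cloud(f);z=w[...,2]
    m=((z>.040)&(z<.058)&(w[...,0]>.6)&(w[...,0]<.76)&(w[...,1]>-.2)&(w[...,1]<.3)).astype(np.uint8)
    m=cv2.morphologyEx(m,cv2.MORPH_CLOSE,np.ones((3,3)));m=cv2.morphologyEx(m,cv2.MORPH_OPEN,np.ones((5,5)))
    k,l,s,ce=cv2.connectedComponentsWithStats(m)
    for i in range(1,k):
        if s[i,4]<150: continue
        c,_=cv2.findContours((l==i).astype(np.uint8),cv2.RETR_EXTERNAL,cv2.CHAIN_APPROX_NONE)
        q=ray(f,c[0][:,0],.05); rc,sz,a=rect(q)
        d=(rc/1000-cen[n]); u,v=d@ex*1000,d@ey*1000
        b=round(2.5-v/115)
        print(n,'bay',b,'err x',round(u,1),'y',round(v-(2.5-b)*115,1),'size',np.round(sz,1),'ang',round(a,1),s[i,4])
E
```

```text
top bay 3 err x -9.0 y 0.3 size [106.2  68.9] ang 1.4 664
top bay 4 err x -1.8 y -0.1 size [90.2 68.9] ang 1.4 640
top bay 2 err x -10.0 y -1.1 size [109.3  65.9] ang 2.5 653
top bay 1 err x -8.8 y -1.8 size [103.9  69.1] ang 2.8 675
side bay 4 err x -1.5 y 7.7 size [90.7 76.2] ang 3.2 544
side bay 3 err x -8.3 y 4.6 size [107.1  75.5] ang 3.2 688
side bay 2 err x -8.0 y 6.2 size [106.5  73. ] ang 3.3 782
side bay 1 err x -8.4 y 4.4 size [106.6  72.6] ang 3.3 970
```

```bash
python3 - <<'E'
from h import *
from h import _e
ex,ey=_e(TA); c0=np.array([.683,.045])
f=dict(np.load('pics/side14.npz'))
g=cv2.cvtColor(f['color'],cv2.COLOR_RGB2GRAY).astype(np.float32)
def rectify(h,xs,ys):
    X,Y=np.meshgrid(xs,ys,indexing='ij'); W=c0+(X[...,None]*ex+Y[...,None]*ey)/1000
    p=proj(f,np.c_[W.reshape(-1,2),np.full(X.size,h)]).reshape(X.shape+(2,)).astype(np.float32)
    return cv2.remap(g,p[...,0],p[...,1],cv2.INTER_CUBIC)
ys=np.arange(-250,260,.5)
# z=0 : box near(+y) bottom edges
for nm,xs in(('mid',np.arange(-25,25,1.)),):
    pr=cv2.GaussianBlur(rectify(0,xs,ys).mean(0).reshape(1,-1),(0,0),2)[0]; d=np.gradient(pr)
    for i in range(2,len(d)-2):
        if abs(d[i])>1.5 and abs(d[i])==abs(d[i-8:i+9]).max(): print('edge y',ys[i],'d',round(float(d[i]),1), 'I',round(float(pr[i-8])),round(float(pr[min(i+8,len(pr)-1)])))
img=cv2.flip(rectify(0,np.arange(-90,90,.5),np.arange(-260,260,.5)).T,0)
cv2.imwrite('pics/rect14.png',cv2.resize(img.clip(0,255),None,fx=.55,fy=.55,interpolation=cv2.INTER_AREA)*1.5)
E
```

```text
Traceback (most recent call last):
ValueError: zero-size array to reduction operation maximum which has no identity
```

```bash
python3 - <<'E'
from h import *
from h import _e
ex,ey=_e(TA); c0=np.array([.683,.045])
f=dict(np.load('pics/side14.npz'))
g=cv2.cvtColor(f['color'],cv2.COLOR_RGB2GRAY).astype(np.float32)
def rectify(h,xs,ys):
    X,Y=np.meshgrid(xs,ys,indexing='ij'); W=c0+(X[...,None]*ex+Y[...,None]*ey)/1000
    p=proj(f,np.c_[W.reshape(-1,2),np.full(X.size,h)]).reshape(X.shape+(2,)).astype(np.float32)
    return cv2.remap(g,p[...,0],p[...,1],cv2.INTER_CUBIC)
ys=np.arange(-250,260,.5)
pr=cv2.GaussianBlur(rectify(0,np.arange(-25,25,1.),ys).mean(0).reshape(1,-1),(0,0),2)[0]; d=np.gradient(pr)
for i in range(9,len(d)-9):
    if abs(d[i])>1.5 and abs(d[i])==abs(d[i-8:i+9]).max(): print('edge y',ys[i],'d',round(float(d[i]),1))
img=cv2.flip(rectify(0,np.arange(-90,90,.5),np.arange(-260,260,.5)).T,0)
cv2.imwrite('pics/rect14.png',(cv2.resize(img,None,fx=.55,fy=.55,interpolation=cv2.INTER_AREA)*1.5).clip(0,255))
E
```

```text
edge y -206.5 d -2.0
edge y -197.5 d 4.5
edge y -186.0 d -3.1
edge y -137.0 d 4.7
edge y -130.5 d -4.2
edge y -86.0 d -2.1
edge y -76.5 d 5.7
edge y -64.0 d -3.0
edge y -26.5 d -2.6
edge y -16.5 d 6.5
edge y -8.5 d -4.7
edge y -1.0 d 2.4
edge y 36.5 d -2.4
edge y 44.0 d 6.9
edge y 56.0 d -3.3
edge y 88.0 d -3.0
edge y 104.5 d 5.9
edge y 114.0 d -5.3
edge y 158.0 d -2.8
edge y 165.5 d 7.7
edge y 177.5 d -4.0
edge y 204.5 d -3.9
edge y 226.0 d 7.0
edge y 231.5 d -4.9
edge y 244.5 d 11.9[ WARN:0@1.372] global loadsave.cpp:1063 imwrite_ Unsupported depth image for selected encoder is fallbacked to CV_8U.
```

View pics/rect14.png

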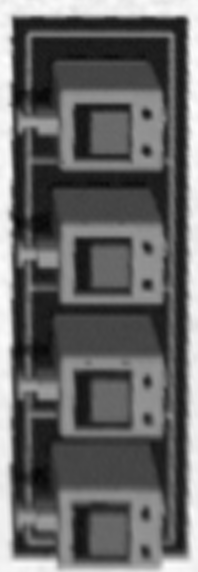

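Base edges in the side view lie 1.5 to 2.5 mm from ideal, and the display-based estimate agrees to about 1 mm, so everything is well inside the lines. I'll wait 2 s and look once more before handing in.

Call:
apply_moves(dp=[[0, 0, 0], [0, 0, -0.1], [0, 0, 0], [0, 0, 0], [0, 0, 0], [0, 0, 0], [0, 0, 0], [0, 0, 0], [0, 0, 0], [0, 0, 0], [0, 0, 0], [0, 0, 0], [0, 0, 0], [0, 0, 0], [0, 0, 0], [0, 0, 0], [0, 0, 0], [0, 0, 0], [0, 0, 0], [0, 0, 0]], twist=[[0, 0, 0], [0, 0, 0], [0, 0, 0], [0, 0, 0], [0, 0, 0], [0, 0, 0], [0, 0, 0], [0, 0, 0], [0, 0, 0], [0, 0, 0], [0, 0, 0], [0, 0, 0], [0, 0, 0], [0, 0, 0], [0, 0, 0], [0, 0, 0], [0, 0, 0], [0, 0, 0], [0, 0, 0], [0, 0, 0]], jaw=[0, 0, 0, 0, 0, 0, 0, 0, 0, 0, 0, 0, 0, 0, 0, 0, 0, 0, 0, 0])

```text
clock: 52.5
tcp_pos: [0.5076, -0.2469, 0.3535]
orientation: [-2.288, 2.112, -0.033]
contact_force: [0.7, 1.2, 0.4]
grip_width: 0.0852
```

```bash
python3 mods.py; python3 look.py 15
```

```text
t 52.5 tcp [ 507.6 -246.9  353.5] yawx -85.42 F [0.7 1.2 0.4] w 85.2
tip in manifold 84.4 -261.2 tip z 198.6 tilt [1.98 0.37]
top 104 275.2 191.2 wh [31.8 34.4] ang 3.1
top 114 274.7 75.9 wh [29.  34.6] ang 1.5
top 112 273.3 -39.5 wh [29.  34.3] ang 1.4
top 108 271.3 -153.8 wh [29.  34.5] ang 1.4
side 178 274.9 188.1 wh [34.5 35. ] ang 3.3
side 155 274.1 73.6 wh [34.6 40.1] ang 3.3
side 120 272.9 -42.9 wh [34.  37.9] ang 3.3
side 105 269.8 -157.2 wh [34.4 38.3] ang 3.2
```

View pics/both15.png

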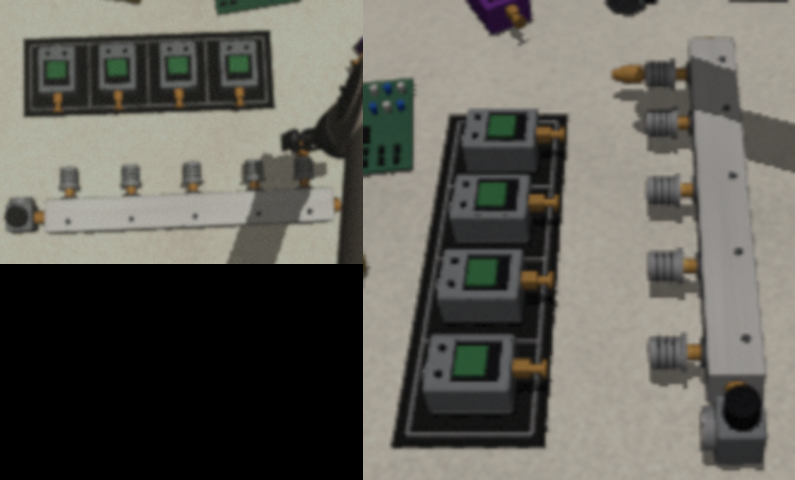

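```bash
python3 - <<'E'
from bench import r
print(r.hand_in())
E
```

```text
the job is handed in; nothing more can be done
None
```

The job is done and handed in at about 52.6 s. The manifold is bled and all four modules are undocked and standing in their bays.

**What I did:**
- **Vent:** I pulled its sleeve 16 mm back to the stop. A first hold sagged by about 5 mm, so I pulled it back and held it there from about 6.6 to 10.4 s before letting it snap home.
- **Modules:** I undocked 4, 3, 2 and 1 in that order, pulling each sleeve to its stop until the module popped off, then letting it go. I gripped each box by its sides and slid it into the bay of the same number.

**Last checks:**
- In the final pictures all five sleeves are forward.
- The display positions in both views put modules 2, 3 and 4 within about 1.5 mm of their bay centres; the same readings put module 1 about as close.
- The modules had not moved after a 2 s wait, and the robot was clear of everything.

**What went wrong or disagreed:**
- **Tilt on module 3:** the tool tilted 2.6° and rose about 2 mm partway through the slide. The box may have tipped slightly before I straightened it and finished the slide.
- **Side view:** the box base edges I could read (modules 1 to 3) lay 1.5 to 2.5 mm to the right of ideal. A rougher outline from the side depth image read about 3 to 5 mm to the left, but that outline included part of the box's side face.
- **Cameras:** the two cameras differ by about 5 mm across the mat, so I averaged them.
- **Disturbances:** I saw no module knocked aside and no clear slackening of the grip.

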